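# Load the tea-tin rack slide it home and shut the gate

## Robot

A 6-joint arm with a two-finger parallel gripper is mounted at the origin on the work surface. World frame = base frame: x ahead of the robot, y to its left, z up, the work surface at z = 0. Lengths are in m, angles in degrees, forces in N, time in s.
With the tool pointing down it reaches from about 0.3 to 0.75 m from the base axis. Payload 8.5 kg.
Tool frame: the origin (TCP) lies at the very end of the fingers, on their centre line; the grasp point (between the pads) lies 19 mm behind it; z points along the fingers, y is the line along which they close (so a half turn about z gives the same grasp; the last joint's range is limited). The gripper opens to 85 mm and grips with 20 to 120 N. Pads are 22 mm wide; open, the fingers measure 114 mm over their backs; the gripper's body (76 mm by 85 mm) begins 54 mm behind the grasp point. The pads swing forward as they close: fully open they stand 13 mm farther back than shut.
Start: joints at [-78.57, 21.807, 74.336, -0, 83.858, -12.336], TCP at [0.222, -0.503, 0.231] pointing down, gripper open.
Joint ranges: [-178.18, 178.18], [-50.72, 133.34], [12.68, 142.11], [-81.47, 261.47], [9.98, 163.14], [-165.26, 165.26]. Speed limits (degrees/s): [136.94, 136.94, 180, 180, 180, 180].

## Interface

Orientations are given as a 3x3 rotation matrix whose columns are the frame's x, y, z axes.
In Python, from rig import observe, cams, ticket gives the robot as it stands.
- The arm moves only by the tool move_arm, never from a script. Its arguments are lists of equal length, an entry for each row: "jaw": the finger opening in cm, from 0 to 8.54; "dp": the shift along the tool's x, y, z in cm, a list of three; "turn": the turn, a rotation vector about the tool's x, y, z in rad, a list of three. In form: {"jaw": [jaw, ...], "dp": [[tx, ty, tz], ...], "turn": [[wx, wy, wz], ...]}. A call has 1 to 12 rows; each row shifts and turns the commanded pose from where the row before left it, along the tool's axes as they then stand; what a row does not reach is not made up. A row lasts 1/12 s, in which the tool goes at most 41.7 mm and 7.16 degrees, less where a joint would pass 70% of its speed; a pose out of reach is approached as far as the arm can. A call is refused whole if a number of a shift passes 4.17 or a number of a turn 0.125, either way. A call with a gripper value outside its range is refused whole. The fingers move at their own pace and stop on an object; "force" is the grip in N (left out, the last holds). Time passes only in rows, so rows that do not move let the fingers close. It gives the time, the measured TCP pose, the force, the opening and the grip force at its end, in the units of the state.
- observe(): the state, without advancing time (a new reading comes with each control period).
- cams.get_image(name): name is "scene" or "top" or "wrist"; returns (picture, depth): 480x640x3 uint8, red, green, blue; 480x640 float32, m along the optical axis (not along the pixel's ray), 0 where there is no reading.
- cams.calibration(name): a dict with "vertical_fov" (degrees; the focal length in pixels is half the picture's height over the tangent of half this angle, whatever the lens; pixels are square), "cx", "cy" (the principal point, pixels), "view" (4x4, takes a point from world to camera coordinates); the wrist camera has in their place "tool_from_camera" (4x4, takes a point from camera to tool coordinates, whose origin is the TCP and whose axes are the flange's). Camera axes: x right, y up, looking along -z (the intrinsics and any distortion apply to the point x, -y, -z); pixel columns grow to the right and rows downward; lengths in m; the calibration is good to about 2 mm. A picture is of the moment at which its call begins: read the wrist's pose just before it. calibration takes no time and is no camera call.
- ticket.close_job(): hands the job in; it is judged then, once.
Trained networks look in the newest picture that a camera, given by its name, has taken for a name from the list of things; names that differ only in an ending like _2 or _b are one class to them, and where a whole thing is asked for, a point or a joint stands for the part that bears it (a point fixed in the world has none). Each returns a list of dicts, best first, with "p" (0 to 1); they miss things now and then, are a little off and sometimes report something else, mostly with a low value. They report only what shows in the picture. A call takes as long as a camera call.
- cams.spot_in(camera, query): "box" ([centre column, centre row, width, height] as shares, 0 to 1, of the picture: columns of its width, rows of its height, round what is visible of it).
- cams.outline_of(camera, query): "mask" (480x640 bool, what is visible of it) and "box" ([centre column, centre row, width, height] as shares, 0 to 1, of the picture: columns of its width, rows of its height, round what is visible of it).
- cams.mark_of(camera, query): "location" ([column, row] as shares, 0 to 1, of the picture: columns of its width, rows of its height: a listed point, or the origin of a listed thing).
The state is a dict: "time_s": time; "q": joint angles; "qvel": joint speeds; "joint_efforts": joint torques, N m; "position": TCP position; "tool_rot": TCP orientation; "ft_force": force on the tool from outside, world axes, zero at the start; "wrist_torque": the same for the moment, N m; "grip_width": finger opening in m; "gripper_force": force on a finger pad.
Only numpy, scipy, OpenCV 4.12 (cv2) and the standard library are available. Lean on these libraries where they do the work, as an engineer would, in place of code of your own. Each camera call takes 0.05 s, during which the arm holds its last target. There are 200 camera calls.

## Task

Take the dipping dish off the rail and stand it on the grey mat. Stand every tea tin on the sloped rack while the rack is still drawn out, right way up and side by side with a wide face leaning on the back board and its foot settled behind the bottom lip, then push the rack along its centre line fully home to the stop, with the tins still seated. Last, swing the little gate shut behind it until it clicks home in its catch. Leave the other things on the shelf where they are.

Things in the scene. Friction and masses are not known exactly. Their poses are not given: they have to be found in the camera images.
- tin1: a plain metal tea tin, a closed flat box 40 mm deep (its x) by 54 mm wide (its y) by 110 mm high (its z), about 0.15 kg, standing upright on the shelf; origin at the centre of its underside. May be absent. Its front and back are alike
- tin2: a plain metal tea tin, a closed flat box 40 mm deep (its x) by 54 mm wide (its y) by 100 mm high (its z), about 0.15 kg, standing upright on the shelf; origin at the centre of its underside. May be absent. Its front and back are alike
- tin3: a plain metal tea tin, a closed flat box 40 mm deep (its x) by 54 mm wide (its y) by 110 mm high (its z), about 0.15 kg, standing upright on the shelf; origin at the centre of its underside. May be absent. Its front and back are alike
- tin4: a plain metal tea tin, a closed flat box 40 mm deep (its x) by 54 mm wide (its y) by 100 mm high (its z), about 0.15 kg, standing upright on the shelf; origin at the centre of its underside. May be absent. Its front and back are alike
- dish: round white ceramic dipping dish, 60 mm across, 28 mm high, walls 4 mm and nearly upright, 0.11 kg, origin at the centre of its underside; it starts on top of the rail, between the rack and the stop, in the rack's way
- mat: round grey silicone mat, 170 mm across and 4 mm thick, fixed on the shelf; origin at the centre of its underside
- rail: fixed wooden rail, 578 mm long (along y, from y -350 to +228 mm), 120 mm wide, its flat top 14 mm above the shelf, with a 24 mm groove along its centre line; a 40 mm high stop block ends it at +y (face at y = +207 mm, where the rack's leading end arrives). Origin on its underside, on the centre line. The rack travels along the rail's +y
- carriage (a joint): travel of the rack along the rail's +y, m: 0 drawn out, 0.18 fully home (end of travel). Starts at 0 to 0.03, needs about 3 N to move, stays where left. Two rollers guide it in the groove: pushed within 10 mm of its centre line it runs freely; pushed about 30 mm or more to one side it twists some 3 degrees and jams until let go and pushed again at the centre
- rack: wooden easel-like rack on the rail, 290 mm long (its y), 110 mm wide; origin on its centre line at shelf height, axes as the rail's. Its back board leans 25 degrees from upright, top towards its +x (away from the robot), 54 mm up the slope; at its foot a ledge square to it runs 45 mm out (to -x) to an upturned bottom lip 12 mm high. Room for four tins side by side, wide faces on the board
- seat (a point): mid-length of the inner corner of back board and ledge (rack x +12 mm, y 0, z 30 mm). A seated tin leans back 25 degrees, its y along the rack's y, its underside's centre at rack x -6 mm, z +38 mm (up to 5 mm of slack along the ledge to the lip, so it may lean up to 30 degrees), anywhere within y -118 to +118 mm
- gate (a joint): angle in rad of the small wooden gate at the rail: 0 shut across the rail (pointing along the rail's +x) behind the rack, 1.57 open, pointing along the rail's -y beside the rack's path. Starts open. Swings with light friction (about 0.4 N at its end) and stays; the last 0.08 rad goes past a sprung roller catch (some 5 N at its end) that then holds it shut against a stop
- gate_hinge (a point): the gate's upright hinge axis, beside the rail's -x edge at rail x -75 mm, y -170 mm; this point 37 mm above the shelf
- gate_push (a point): point on the gate's outer face (the one facing the rail's -y when shut, facing -x when open), 90 mm from the hinge axis and 37 mm above the shelf; the gate is 128 mm long, 8 mm thick, and reaches from 16 to 61 mm above the shelf
- push (a point): centre of the outer face (facing -y) of the push plate on the tongue at the rack's -y end, on its centre line, 45 mm above the shelf, at rack y -210 mm; the plate is smooth, 100 mm wide and reaches from 15 to 70 mm above the shelf. The rack's ledge begins 65 mm further along +y
- jar: clear plastic container with a grey twist cap, 62 mm across, 65 mm high; leave it alone
- steamer: round bamboo steamer, 195 mm across, 88 mm high; leave it alone
- jug: steel jug with lever lid, 96 mm across, 165 mm high; leave it alone
- mug: blue mug, 80 mm across, 85 mm high; leave it alone
- rest: small ceramic chopstick rest, 22 x 60 x 12 mm; leave it alone
- shaker: salt shaker, 42 mm across, 52 mm high; leave it alone
- spoon: spoon lying beyond the rail; leave it alone

How it is judged (in metres and radians):
On the way, in this order (a step that is already met when the one before it is completed fails the run):
1. every tin seated on the rack, while the rack is still drawn out (travel below 60 mm) (x of tin1 in the frame of rack between -0.017 and 0.004 m and z of tin1 in the frame of rack between 0.031 and 0.048 m and y of tin1 in the frame of rack between -0.145 and 0.145 m and angle between the y axis of each of tin1, tin2, tin3, tin4 and the y axis of rack, either way round below 0.2 rad and angle between tin1's own z axis and vertical between 0.32 and 0.61 rad and x of tin2 in the frame of rack between -0.017 and 0.004 m and z of tin2 in the frame of rack between 0.031 and 0.048 m and y of tin2 in the frame of rack between -0.145 and 0.145 m and angle between tin2's own z axis and vertical between 0.32 and 0.61 rad and x of tin3 in the frame of rack between -0.017 and 0.004 m and z of tin3 in the frame of rack between 0.031 and 0.048 m and y of tin3 in the frame of rack between -0.145 and 0.145 m and angle between tin3's own z axis and vertical between 0.32 and 0.61 rad and x of tin4 in the frame of rack between -0.017 and 0.004 m and z of tin4 in the frame of rack between 0.031 and 0.048 m and y of tin4 in the frame of rack between -0.145 and 0.145 m and angle between tin4's own z axis and vertical between 0.32 and 0.61 rad and value of joint carriage below 0.06 m), for 0.2 s.
2. the rack pushed fully home (travel above 175 mm) (value of joint carriage above 0.175 m), for 0.2 s.
3. the gate shut behind the rack, past its catch (under 0.05 rad) (value of joint gate below 0.05 rad), for 0.2 s.
At the end, for the whole second after the job is handed in: Rack within 5 mm of fully home, gate within 0.05 rad of shut; every tin present at rest on it, leaning back 19 to 35 degrees, underside centre at rack x -17 to 4 mm, z 31 to 48 mm, |y| under 145 mm, y axes within 11 degrees; dish upright on the mat, centres within 55 mm (x of tin1 in the frame of rack between -0.017 and 0.004 m and z of tin1 in the frame of rack between 0.031 and 0.048 m and y of tin1 in the frame of rack between -0.145 and 0.145 m and angle between the y axis of each of tin1, tin2, tin3, tin4 and the y axis of rack, either way round below 0.2 rad and angle between tin1's own z axis and vertical between 0.32 and 0.61 rad and x of tin2 in the frame of rack between -0.017 and 0.004 m and z of tin2 in the frame of rack between 0.031 and 0.048 m and y of tin2 in the frame of rack between -0.145 and 0.145 m and angle between tin2's own z axis and vertical between 0.32 and 0.61 rad and x of tin3 in the frame of rack between -0.017 and 0.004 m and z of tin3 in the frame of rack between 0.031 and 0.048 m and y of tin3 in the frame of rack between -0.145 and 0.145 m and angle between tin3's own z axis and vertical between 0.32 and 0.61 rad and x of tin4 in the frame of rack between -0.017 and 0.004 m and z of tin4 in the frame of rack between 0.031 and 0.048 m and y of tin4 in the frame of rack between -0.145 and 0.145 m and angle between tin4's own z axis and vertical between 0.32 and 0.61 rad and linear speed of each of tin1, tin2, tin3, tin4, dish below 0.03 m/s and value of joint carriage above 0.175 m and value of joint gate below 0.05 rad and horizontal distance between dish and mat below 0.055 m and height (world z) of dish below 0.012 m and angle between dish's own z axis and vertical below 0.15 rad); the robot touches nothing.
It fails at once if a bystander is moved more than 50 mm (distance of any of jar, steamer, jug, mug, rest, shaker, spoon from where it was at the start of the episode above 0.05 m).
It fails at once if a standing bystander is knocked over (angle between any of jar, steamer, jug, mug, rest, shaker's own z axis and vertical above 0.5 rad).
Of tin1, tin2, tin3, tin4 only 3 to 4 are there at a start; the rules pass over those that are not, and their reading is None.
At some moment in a run one of dish may be knocked a few centimetres aside while the robot is not near it.
It also fails if it takes over 210 s, if anything falls off the work surface, if the arm or the gripper's body presses on something with over 40 N, if the wrist force passes 120 N, or if a joint passes its speed limit or range.

## Working session

There is one attempt and no reset: what is moved stays moved. The work goes in short steps, Python scripts to look and compute and a tool call to move; the robot and the scene stay as the last step left them, time stands still between calls to the robot, and variables do not carry over. Pictures are saved under pics/ and viewed, at most 14 in all, crops included, and the job is handed in when it is done.

Besides the shell and the picture viewer there is one more tool, called after "Request:" by a JSON object that holds its "fn" and its "kwargs". move_arm: Moves the arm, as the interface text tells. Its arguments: {"type":"object","properties":{"jaw":{"type":"array","items":{"type":"number"}},"dp":{"type":"array","items":{"type":"array","items":{"type":"number"}}},"turn":{"type":"array","items":{"type":"array","items":{"type":"number"}}},"force":{"type":"number"}},"required":["jaw","dp","turn"]}

```bash
mkdir -p pics; ls; python3 - <<'E'
from rig import observe,cams
import cv2,numpy as np
s=observe();print(s['time_s'],s['position'],s['tool_rot'])
for n in ['scene','top']:
    im,d=cams.get_image(n);cv2.imwrite(f'pics/{n}0.png',im[:,:,::-1]);np.save(f'{n}_d.npy',d);c=cams.calibration(n);print(n,c)
    for k in c: pass
c=cams.calibration('wrist');print(c)
E
```

```text
pics
0.0 [ 0.2216121  -0.50304996  0.23070148] [[ 9.15190668e-01  4.03021061e-01 -2.58246954e-04]
 [ 4.03020988e-01 -9.15189564e-01  1.46477442e-03]
 [ 3.53990025e-04 -1.44462683e-03 -9.99998894e-01]]
scene {'vertical_fov': 44.66531620146658, 'cx': 314.0636380745457, 'cy': 234.1939259586107, 'view': array([[ 0.53055728,  0.84743185, -0.01918923, -0.31801155],
       [-0.58309901,  0.38130845,  0.71735585,  0.25317733],
       [ 0.61522721, -0.36940915,  0.69644265, -2.02356643],
       [ 0.        ,  0.        ,  0.        ,  1.        ]])}
top {'vertical_fov': 46.94092867868452, 'cx': 323.1446084868733, 'cy': 237.10836905194694, 'view': array([[ 1.28004417e-02, -9.99914729e-01,  2.58509713e-03,
        -2.12936713e-03],
       [ 9.83215999e-01,  1.30571420e-02,  1.81977500e-01,
        -5.72190000e-01],
       [-1.81995737e-01,  2.12316470e-04,  9.83299297e-01,
        -1.26527650e+00],
       [ 0.00000000e+00,  0.00000000e+00,  0.00000000e+00,
         1.00000000e+00]])}
{'vertical_fov': 58.816502974712996, 'cx': 317.9301183725999, 'cy': 242.82787136933692, 'tool_from_camera': array([[-9.68689532e-05,  9.57400002e-01,  2.88765001e-01,
         7.42498377e-02],
       [ 9.99999645e-01,  3.34504391e-04, -7.73589545e-04,
        -3.93624332e-04],
       [-8.37227793e-04,  2.88764824e-01, -9.57399695e-01,
        -1.42355468e-01],
       [ 0.00000000e+00,  0.00000000e+00,  0.00000000e+00,
         1.00000000e+00]])}
```

View pics/top0.png

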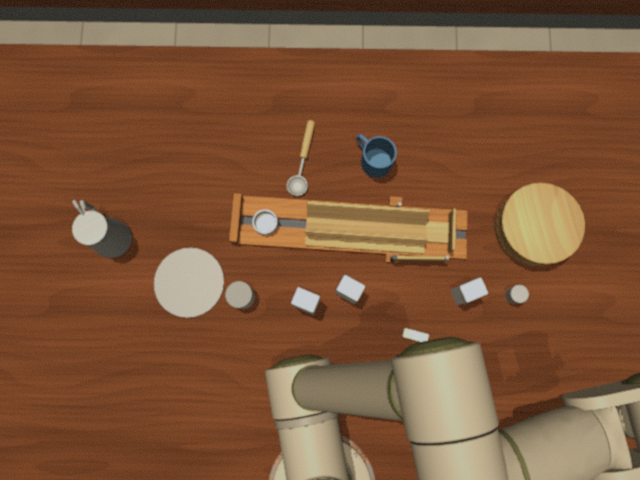

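View pics/scene0.png

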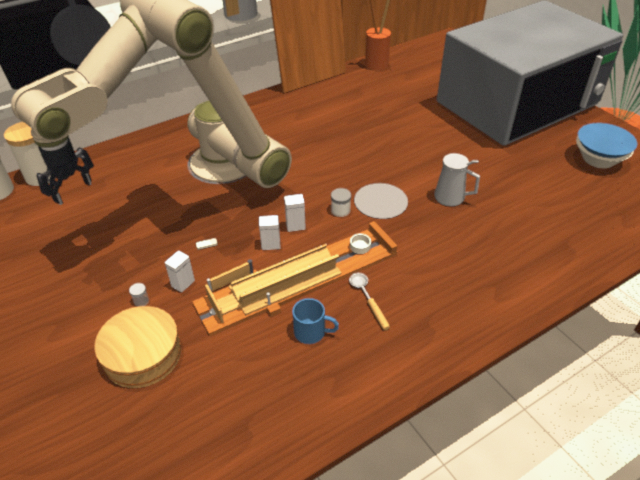

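```bash
cat > h.py <<'E'
from rig import observe,cams
import cv2,numpy as np
from scipy.spatial.transform import Rotation as R
def cloud(n,s=None):
    if n=='wrist': s=observe()
    im,d=cams.get_image(n);c=cams.calibration(n)
    if n=='wrist':
        T=np.eye(4);T[:3,:3]=s['tool_rot'];T[:3,3]=s['position'];T=T@c['tool_from_camera']
    else: T=np.linalg.inv(c['view'])
    f=240/np.tan(np.radians(c['vertical_fov']/2))
    v,u=np.mgrid[:480,:640].astype(float)
    P=np.stack([(u-c['cx'])/f*d,-(v-c['cy'])/f*d,-d],-1)
    W=P@T[:3,:3].T+T[:3,3]; W[d==0]=np.nan
    return im,W,T,f,c
def ray(T,f,c,loc,z):
    u,v=loc[0]*640,loc[1]*480
    r=T[:3,:3]@np.array([(u-c['cx'])/f,-(v-c['cy'])/f,-1]);o=T[:3,3]
    return o+r*(z-o[2])/r[2]
def rect(xy):
    (c,s,a)=cv2.minAreaRect((xy*1000).astype(np.float32)); return np.round(c,1),np.round(s,1),round(a,1)
E
python3 - <<'E'
from h import *
im,W,T,f,c=cloud('top')
np.save('topW.npy',W)
for k,z in [('rail',.014),('push',.045),('gate_hinge',.037),('gate_push',.037),('seat',.03),('mat',.004),('dish',.014),('rack',0.0)]:
    print(k,[(round(m['p'],2),np.round(ray(T,f,c,m['location'],z),4)[:2]) for m in cams.mark_of('top',k)[:2]])
for k in ['tin1','tin2','tin3','tin4']:
    pass
for k in ['tin1','tin2']:
  for m in cams.outline_of('top',k):
    P=W[m['mask']];P=P[np.isfinite(P[:,0])];h=np.percentile(P[:,2],80);P=P[abs(P[:,2]-h)<.008]
    print(k,round(m['p'],2),round(h,3),rect(P[:,:2]),len(P), np.round(np.array(m['box'])*[640,480,640,480]))
def reg(u0,u1,v0,v1,z0,z1):
    P=W[v0:v1,u0:u1].reshape(-1,3);P=P[(P[:,2]>z0)&(P[:,2]<z1)];return rect(P[:,:2]),len(P),np.round(np.median(P,0),4)
print('stop',reg(225,250,185,255,.03,.05))
print('rail',reg(225,475,185,270,.008,.02))
print('dish',reg(248,285,205,242,.03,.06))
print('plate',reg(445,465,200,255,.055,.08))
print('gate',reg(385,455,250,270,.05,.075))
print('mat',reg(145,230,240,325,.002,.008))
print('lip', reg(300,430,230,256,.02,.08))
E
```

```text
rail [(0.64, array([0.614 , 0.0029]))]
push [(0.8, array([ 0.5911, -0.304 ]))]
gate_hinge [(0.73, array([ 0.527 , -0.1599]))]
gate_push [(0.59, array([ 0.3425, -0.2138])), (0.57, array([ 0.5232, -0.2564]))]
seat [(0.6, array([ 0.6117, -0.0984]))]
mat [(0.73, array([0.471 , 0.3332]))]
dish [(0.67, array([0.6118, 0.1629]))]
rack [(0.68, array([ 0.6158, -0.1016])), (0.55, array([ 0.616 , -0.0985]))]
tin1 0.76 0.103 (array([447.2, -57.8]), array([52.7, 39. ]), 60.8) 394 [348. 290.  28.  21.]
tin1 0.72 0.113 (array([419. ,  43.2]), array([53.9, 40. ]), 67.6) 428 [306. 301.  28.  25.]
tin1 0.7 0.102 (array([ 446.4, -336. ]), array([40. , 55.1]), 23.0) 422 [471. 289.  36.  26.]
tin2 0.76 0.103 (array([447.2, -57.8]), array([52.7, 39. ]), 60.8) 394 [348. 290.  28.  21.]
tin2 0.72 0.113 (array([419. ,  43.2]), array([53.9, 40. ]), 67.6) 428 [306. 301.  28.  25.]
tin2 0.7 0.102 (array([ 446.4, -336. ]), array([40. , 55.1]), 23.0) 422 [471. 289.  36.  26.]
stop ((array([620.2, 218.9]), array([ 21.3, 119.5]), 87.3), 424, array([0.6185, 0.2181, 0.0405]))
rail ((array([607.8, -50.9]), array([212.1, 600.6]), 0.6), 4364, array([0.5945, 0.0661, 0.015 ]))
dish ((array([610.3, 146.5]), array([58.8, 58.2]), 87.4), 169, array([0.6089, 0.1452, 0.0412]))
plate ((array([ 591.9, -303.1]), array([10. , 99.1]), 86.0), 180, array([ 0.5903, -0.3021,  0.0683]))
gate ((array([ 526.6, -231.3]), array([ 22. , 147.8]), 6.7), 236, array([ 0.5252, -0.2235,  0.0585]))
mat ((array([467.1, 337.1]), array([205.6, 212.3]), 0.9), 3941, array([0.4645, 0.3337, 0.0045]))
lip ((array([561.2, -97.7]), array([ 68. , 313.4]), 1.4), 2235, array([ 0.5712, -0.1139,  0.0408]))
```

```bash
cat >> h.py <<'E'
def Rt(phi,tilt=0):
    return R.from_euler('z',phi,degrees=True).as_matrix()@np.diag([1.,-1,-1])@R.from_euler('y',-tilt,degrees=True).as_matrix()
def plan(p,phi,tilt=0,step=35,s=None):
    "p in mm; rotate first, then shift in the final frame; returns final pose"
    if s is None:
        o=observe(); s=(o['position']*1000,o['tool_rot'])
    Rg=Rt(phi,tilt);w=R.from_matrix(s[1].T@Rg).as_rotvec()
    n=int(np.ceil(abs(w).max()/.12)) if abs(w).max()>.004 else 0
    if n: print('turn',n,'x',np.round(w/n,4))
    d=Rg.T@(np.array(p,float)-s[0])/10;m=max(1,int(np.ceil(np.linalg.norm(d)*10/step)))
    print('dp',m,'x',np.round(d/m,3)); return (np.array(p,float),Rg)
E
python3 -c "
from h import *
plan([500,-150,330],23.8,0,40)"
```

```text
dp 12 x [ 3.311 -1.758 -0.822]
```

Request:
{"fn": "move_arm", "kwargs": {"jaw": [8.5,8.5,8.5,8.5,8.5,8.5,8.5,8.5,8.5,8.5,8.5,8.5], "dp": [[3.311,-1.758,-0.822],[3.311,-1.758,-0.822],[3.311,-1.758,-0.822],[3.311,-1.758,-0.822],[3.311,-1.758,-0.822],[3.311,-1.758,-0.822],[3.311,-1.758,-0.822],[3.311,-1.758,-0.822],[3.311,-1.758,-0.822],[3.311,-1.758,-0.822],[3.311,-1.758,-0.822],[3.311,-1.758,-0.822]], "turn": [[0,0,0],[0,0,0],[0,0,0],[0,0,0],[0,0,0],[0,0,0],[0,0,0],[0,0,0],[0,0,0],[0,0,0],[0,0,0],[0,0,0]]}}

```text
time_s: 1.65
position: [0.5011, -0.1484, 0.3306]
tool_rot: [[0.915, 0.403, 0.0], [0.403, -0.915, -0.0], [0.0, 0.0, -1.0]]
ft_force: [0.8, -0.3, 1.0]
grip_width: 0.085
gripper_force: 0.0
```

```bash
python3 - <<'E'
from h import *
im,W,T,f,c=cloud('wrist');cv2.imwrite('pics/w1.png',im[:,:,::-1]);np.save('w1.npy',W)
P=W.reshape(-1,3);P=P[np.isfinite(P[:,0])]*1000
th=np.radians(-3.1);yx=np.array([-np.sin(th),np.cos(th)]);xx=np.array([np.cos(th),np.sin(th)])
q=P[:,:2]-[602.9,-98.2];X=q@xx;Y=q@yx;Z=P[:,2]
print('Y range',Y.min(),Y.max())
for y0 in range(-130,131,40):
    m=(abs(Y-y0)<12)&(abs(X)<75)
    t=m&(X>15)&(X<55)&(Z>70); l=m&(X<-5)&(X>-45)&(Z>54)&(Z<68)
    print(y0,m.sum(),'top X',np.round(np.percentile(X[t],[2,50,98]),1) if t.sum()>5 else 0,np.round(np.median(Z[t]),1),'lip',np.round(np.percentile(X[l],[2,50,98]),1) if l.sum()>5 else 0,np.round(np.median(Z[l]),1))
m=(abs(Y)<40)
for x in range(-70,70,4):
    k=m&(abs(X-x)<2); print(x,np.round(np.percentile(Z[k],[10,50,90]),1) if k.sum()>5 else '-',end='; ')
E
```

```text
Y range -557.4032815165617 308.12308859164915
-130 3529 top X [35.3 39.6 45.6] 76.3 lip [-28.3 -24.2 -20.2] 60.2
-90 12134 top X [35.7 40.2 46.1] 76.3 lip [-27.7 -23.7 -19.6] 60.4
-50 3794 top X [36.4 40.8 46.7] 76.6 lip [-27.1 -23.  -19. ] 60.3
-10 3851 top X [37.1 41.5 47.2] 76.5 lip [-26.5 -22.5 -18.4] 59.9
30 3529 top X [37.4 40.4 47. ] 75.4 lip [-25.9 -21.8 -17.8] 60.2
70 2959 top X 0 nan lip [-25.5 -21.3 -17.2] 60.2
110 2499 top X 0 nan lip [-24.9 -20.6 -16.6] 60.1
  return _methods._mean(a, axis=axis, dtype=dtype,
  ret = ret.dtype.type(ret / rcount)
```

View pics/w1.png

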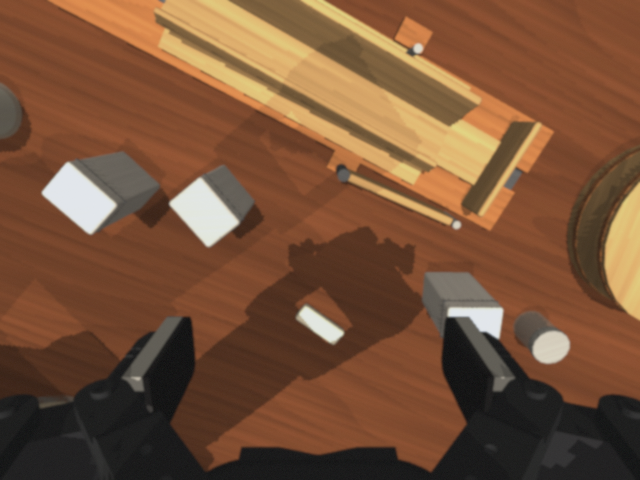

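```bash
python3 - <<'E'
from h import *
th=np.radians(-3.1);yx=np.array([-np.sin(th),np.cos(th)]);xx=np.array([np.cos(th),np.sin(th)])
for n in ['topW','w1']:
    P=np.load(n+'.npy').reshape(-1,3);P=P[np.isfinite(P[:,0])]*1000
    q=P[:,:2]-[602.9,-98.2];X=q@xx;Y=q@yx;Z=P[:,2]
    for nm,m in [('lip',(abs(Y)<130)&(X>-35)&(X<-8)&(Z>57.5)&(Z<66)),('ledge z40',(abs(Y)<130)&(X>-15)&(X<15)&(abs(Z-38.5)<1)),('board z55',(abs(Y)<130)&(X>15)&(X<50)&(abs(Z-55)<3)),
      ('railedge-',(Y>-60)&(Y<300)&(X<-45)&(X>-72)&(Z>6)&(Z<12))]:
        if m.sum()>10:
            a,b=np.polyfit(Y[m],X[m],1);print(n,nm,m.sum(),'X0 %.1f yaw %.2f'%(b,-3.1-np.degrees(a)), 'Yspan',Y[m].min(),Y[m].max())
    for c0,h in [((447,-58),95),((419,43),105),((446,-336),95)]:
        m=(abs(P[:,0]-c0[0])<50)&(abs(P[:,1]-c0[1])<50)&(Z>h)&(Z<h+15)
        if m.sum()>10: print(n,rect(P[m,:2]/1000),m.sum(),np.median(Z[m]))
E
```

```text
topW lip 326 X0 -27.2 yaw -3.29 Yspan -129.7432391186564 129.15858922246508
topW ledge z40 176 X0 -2.2 yaw -3.36 Yspan -128.11603260966456 128.66884268296977
topW board z55 191 X0 24.9 yaw -3.08 Yspan -129.2388492352454 127.79333937749323
topW railedge- 180 X0 -58.7 yaw -3.98 Yspan -59.35624733874308 297.92700246703964
topW (array([447.3, -58.5]), array([53.6, 40.5]), 62.2) 417 100.80890840907308
topW (array([419. ,  43.2]), array([53.9, 40. ]), 67.6) 426 110.82147986442659
topW (array([ 446.4, -336. ]), array([39.9, 55.1]), 23.2) 413 100.31471556345073
w1 lip 2234 X0 -21.4 yaw -3.94 Yspan -129.8199594805288 129.92384830676738
w1 ledge z40 1333 X0 -0.3 yaw -3.92 Yspan -129.85169459334077 129.57849823415123
w1 board z55 938 X0 30.2 yaw -3.94 Yspan -129.88738215340317 67.82995801538928
w1 railedge- 116 X0 -56.4 yaw -4.66 Yspan -58.34235004517239 245.70560569313784
w1 (array([450.7, -58.6]), array([53.9, 40.6]), 61.6) 2600 99.34945096749206
w1 (array([422. ,  43.1]), array([54.4, 39.9]), 67.7) 2873 109.21042231090134
w1 (array([ 462.6, -335.4]), array([60.5, 29.3]), 89.7) 1001 99.37069981508812
```

```bash
python3 -c "
from h import *
s=plan([612,146.5,150],45,0,40)
s=plan([612,146.5,18],45,0,33,s)
s=plan([612,146.5,100],45,0,33,s)
s=plan([469,334,100],45,0,30,s)
s=plan([469,334,9],45,0,30,s)
"
```

```text
turn 4 x [ 0.0003 -0.0009 -0.0914]
dp 9 x [ 3.13  -1.434  2.021]
dp 4 x [0.  0.  3.3]
dp 3 x [ 0.     0.    -2.733]
dp 8 x [ 0.393 -2.921  0.   ]
dp 4 x [0.    0.    2.275]
```

Request:
{"fn": "move_arm", "kwargs": {"jaw": [8.5,8.5,8.5,8.5,8.5,8.5,8.5,8.5,8.5,8.5,8.5,8.5], "dp": [[0,0,0],[0,0,0],[0,0,0],[3.13,-1.434,2.02],[3.13,-1.434,2.02],[3.13,-1.434,2.02],[3.13,-1.434,2.02],[3.13,-1.434,2.02],[3.13,-1.434,2.02],[3.13,-1.434,2.02],[3.13,-1.434,2.02],[3.13,-1.434,2.02]], "turn": [[0,0,-0.122],[0,0,-0.122],[0,0,-0.122],[0,0,0],[0,0,0],[0,0,0],[0,0,0],[0,0,0],[0,0,0],[0,0,0],[0,0,0],[0,0,0]]}}

```text
time_s: 2.7
position: [0.6099, 0.1415, 0.1472]
tool_rot: [[0.71, 0.704, 0.0], [0.704, -0.71, -0.0], [0.0, 0.0, -1.0]]
ft_force: [0.7, -0.9, 0.3]
grip_width: 0.0849
gripper_force: 0.0
```

```bash
python3 - <<'E'
from h import *
im,W,T,f,c=cloud('top');print(observe()['position'])
P=W.reshape(-1,3)*1000
im2,W2,*_=cloud('wrist');cv2.imwrite('pics/w2.png',im2[:,:,::-1])
for Q in (P,W2.reshape(-1,3)*1000):
    m=(abs(Q[:,0]-612)<60)&(abs(Q[:,1]-146)<60)&(Q[:,2]>36)&(Q[:,2]<48)
    if m.sum()>20: print(rect(Q[m,:2]/1000),m.sum())
E
```

```text
[0.60929865 0.14650309 0.14246302]
(array([613.2, 147.5]), array([59.1, 59. ]), 18.5) 2237
```

Request:
{"fn": "move_arm", "kwargs": {"jaw": [8.5,8.5,8.5,8.5,8.5,8.5,5,5,5,5], "dp": [[0.2,0.2,3.1],[0,0,3.1],[0,0,3.1],[0,0,3.1],[0,0,0],[0,0,0],[0,0,0],[0,0,0],[0,0,0],[0,0,0]], "turn": [[0,0,0],[0,0,0],[0,0,0],[0,0,0],[0,0,0],[0,0,0],[0,0,0],[0,0,0],[0,0,0],[0,0,0]], "force": 25}}

```text
time_s: 3.63
position: [0.6134, 0.1399, 0.0268]
tool_rot: [[0.71, 0.704, 0.004], [0.704, -0.71, 0.0], [0.003, 0.003, -1.0]]
ft_force: [-1.8, -0.3, 5.7]
grip_width: 0.0577
gripper_force: 26.2
```

Request:
{"fn": "move_arm", "kwargs": {"jaw": [5,5,5,5,5,5,5,5,5,5,5,5], "dp": [[0,0,-1.5],[0,0,-2.5],[0,0,-2.5],[0.393,-2.92,0],[0.393,-2.92,0],[0.393,-2.92,0],[0.393,-2.92,0],[0.393,-2.92,0],[0.393,-2.92,0],[0.393,-2.92,0],[0.393,-2.92,0],[0,0,0]], "turn": [[0,0,0],[0,0,0],[0,0,0],[0,0,0],[0,0,0],[0,0,0],[0,0,0],[0,0,0],[0,0,0],[0,0,0],[0,0,0],[0,0,0]]}}

```text
time_s: 4.63
position: [0.4674, 0.3313, 0.0907]
tool_rot: [[0.707, 0.707, 0.001], [0.707, -0.707, 0.002], [0.002, -0.001, -1.0]]
ft_force: [-0.1, -0.0, -2.1]
grip_width: 0.0579
gripper_force: 28.1
```

```bash
python3 - <<'E'
from h import *
o=observe();print(o['position'],o['grip_width'])
im2,W2,*_=cloud('top');cv2.imwrite('pics/t2.png',im2[100:400,100:420][:,:,::-1])
im2,W2,*_=cloud('wrist');cv2.imwrite('pics/w3.png',im2[:,:,::-1])
o=observe();print(o['position'],o['grip_width'])
E
```

```text
[0.46743041 0.33125272 0.09066577] 0.05789750299369721
[0.47017268 0.32853996 0.09042179] 0.05769778400288864
```

View pics/w3.png

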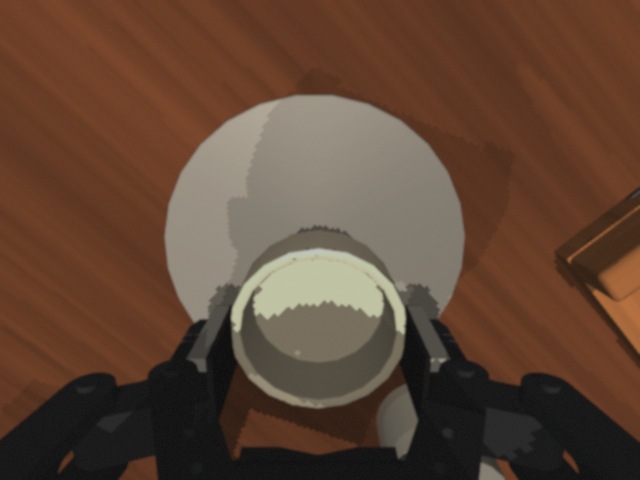

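Request:
{"fn": "move_arm", "kwargs": {"jaw": [5,5,5,5,5,5,8.5,8.5,8.5,8.5], "dp": [[0,0,2.4],[0,0,2.4],[0,0,1.5],[0,0,0.8],[0,0,0],[0,0,0],[0,0,0],[0,0,0],[0,0,0],[0,0,0]], "turn": [[0,0,0],[0,0,0],[0,0,0],[0,0,0],[0,0,0],[0,0,0],[0,0,0],[0,0,0],[0,0,0],[0,0,0]]}}

```text
time_s: 5.57
position: [0.4705, 0.3279, 0.0187]
tool_rot: [[0.71, 0.704, 0.001], [0.704, -0.71, 0.0], [0.001, 0.0, -1.0]]
ft_force: [-0.7, 0.1, 0.5]
grip_width: 0.0847
gripper_force: 0.0
```

```bash
python3 -c "
from h import *
o=observe()
s=plan([470,328,180],-22.4,0,16)
s=plan([420.5,43.1,180],-22.4,0,33,s)
"
```

```text
turn 10 x [-0.000e+00 -1.000e-04  1.172e-01]
dp 11 x [-5.000e-03  1.000e-03 -1.466e+00]
dp 9 x [0.698 3.136 0.   ]
```

Request:
{"fn": "move_arm", "kwargs": {"jaw": [8.5,8.5,8.5,8.5,8.5,8.5,8.5,8.5,8.5,8.5,8.5,8.5], "dp": [[0,0,-2],[0,0,-2],[0,0,-2],[0,0,-2],[0,0,-2],[0,0,-2],[0,0,-2],[0,0,-2],[0,0,0],[0,0,0],[0,0,0],[0,0,0]], "turn": [[0,0,0],[0,0,0],[0,0,0.118],[0,0,0.118],[0,0,0.118],[0,0,0.118],[0,0,0.118],[0,0,0.118],[0,0,0.118],[0,0,0.118],[0,0,0.118],[0,0,0.115]]}}

```text
time_s: 6.57
position: [0.4702, 0.3279, 0.1785]
tool_rot: [[0.92, -0.391, 0.0], [-0.391, -0.92, 0.0], [0.0, -0.0, -1.0]]
ft_force: [0.8, 0.2, 0.2]
grip_width: 0.0851
gripper_force: 0.0
```

Request:
{"fn": "move_arm", "kwargs": {"jaw": [8.5,8.5,8.5,8.5,8.5,8.5,8.5,8.5,8.5,8.5,8.5], "dp": [[0.7,3.136,0],[0.7,3.136,0],[0.7,3.136,0],[0.7,3.136,0],[0.7,3.136,0],[0.7,3.136,0],[0.7,3.136,0],[0.7,3.136,0],[0.7,3.136,0],[0,0,0],[0,0,0]], "turn": [[0,0,0],[0,0,0],[0,0,0],[0,0,0],[0,0,0],[0,0,0],[0,0,0],[0,0,0],[0,0,0],[0,0,0],[0,0,0]]}}

```text
time_s: 7.48
position: [0.4194, 0.0421, 0.1785]
tool_rot: [[0.921, -0.389, 0.001], [-0.389, -0.921, -0.0], [0.001, -0.0, -1.0]]
ft_force: [0.9, -0.3, -0.4]
grip_width: 0.0848
gripper_force: 0.0
```

```bash
python3 - <<'E'
from h import *
o=observe();print(o['position'])
im,W,*_=cloud('wrist');cv2.imwrite('pics/w4.png',im[:,:,::-1])
Q=W.reshape(-1,3)*1000
for z0,z1 in ((104,118),(0,118)):
    m=(abs(Q[:,0]-420)<60)&(abs(Q[:,1]-43)<50)&(Q[:,2]>104)&(Q[:,2]<118)
print(rect(Q[m,:2]/1000),m.sum())
plan([420.5,43.1,62],-22.4,0,30)
E
```

```text
[0.41940305 0.04208324 0.17849731]
(array([421.5,  43.1]), array([54. , 40.4]), 67.9) 7314
turn 1 x [-0.0004 -0.0005 -0.0066]
dp 4 x [ 0.022 -0.011  2.911]
```

View pics/w4.png

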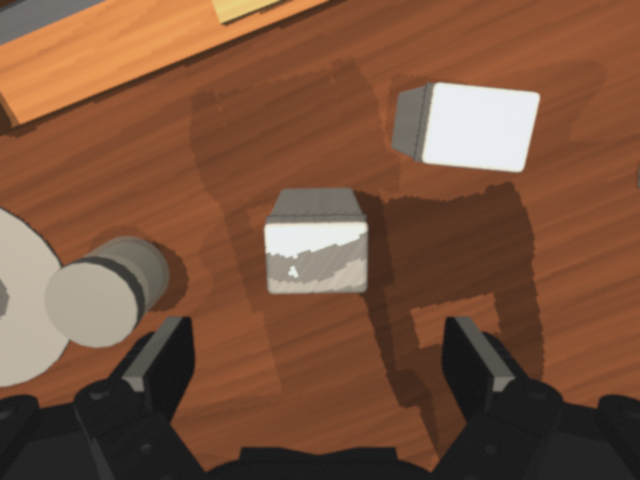

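Request:
{"fn": "move_arm", "kwargs": {"jaw": [8.5,8.5,8.5,8.5,8.5,8.5,4.5,4.5,4.5,4.5,4.5,4.5], "dp": [[0.15,-0.15,2.9],[0,0,2.9],[0,0,2.9],[0,0,2.9],[0,0,0],[0,0,0],[0,0,0],[0,0,0],[0,0,0],[0,0,0],[0,0,-1.5],[0,0,-1.5]], "turn": [[0,0,0],[0,0,0],[0,0,0],[0,0,0],[0,0,0],[0,0,0],[0,0,0],[0,0,0],[0,0,0],[0,0,0],[0,0,0],[0,0,0]], "force": 35}}

```text
time_s: 8.53
position: [0.4212, 0.0441, 0.0931]
tool_rot: [[0.923, -0.386, -0.0], [-0.386, -0.923, 0.0], [-0.0, 0.0, -1.0]]
ft_force: [0.4, -0.5, -1.7]
grip_width: 0.0536
gripper_force: 37.7
```

```bash
cat >> h.py <<'E'
YAW=-3.8; O=np.array([607.9,-98.5])
def seat(y,h,up=0,off=0,yaw=None,o=None):
    "TCP (mm) for tin at rack y, h = TCP above tin base, up along axis, off away from board"
    yaw=YAW if yaw is None else yaw; o=O if o is None else o
    a=np.radians(25);U=np.array([np.sin(a),0,np.cos(a)]);N=np.array([np.cos(a),0,-np.sin(a)])
    p=np.array([12,y,30.])-N*(20+off)+U*(h+up)
    M=R.from_euler('z',yaw,degrees=True).as_matrix()
    return M@p+[o[0],o[1],0]
E
python3 -c "
from h import *
o=observe();print(o['position'])
s=plan([421,44,180],YAW,25,30)
p=seat(85,62.5,80,5);print(p)
s=plan(p,YAW,25,28,s)
p=seat(85,62.5,28,5)
s=plan(p,YAW,25,26,s)
"
```

```text
[0.42121674 0.0440554  0.09308522]
turn 4 x [-0.018  -0.108  -0.0812]
dp 3 x [-1.231e+00  2.000e-03 -2.623e+00]
[662.98971804 -16.97176808 169.7143162 ]
dp 9 x [ 2.52   0.498 -1.049]
dp 3 x [-0.     0.     1.733]
```

Request:
{"fn": "move_arm", "kwargs": {"jaw": [4.5,4.5,4.5,4.5,4.5,4.5,4.5,4.5], "dp": [[0,0,-2.9],[0,0,-2.9],[0,0,-2.9],[0,0,0],[0,0,0],[0,0,0],[0,0,0],[0,0,0]], "turn": [[0,0,0],[0,0,0],[0,0,0],[-0.018,-0.108,-0.0812],[-0.018,-0.108,-0.0812],[-0.018,-0.108,-0.0812],[-0.018,-0.108,-0.0812],[0,0,0]]}}

```text
time_s: 9.2
position: [0.4228, 0.0437, 0.1788]
tool_rot: [[0.916, -0.091, -0.391], [-0.085, -0.996, 0.031], [-0.393, 0.005, -0.92]]
ft_force: [-1.5, 0.6, -2.6]
grip_width: 0.0537
gripper_force: 37.7
```

Request:
{"fn": "move_arm", "kwargs": {"jaw": [4.5,4.5,4.5,4.5,4.5,4.5,4.5,4.5,4.5,4.5,4.5], "dp": [[2.52,0.498,-1.049],[2.52,0.498,-1.049],[2.52,0.498,-1.049],[2.52,0.498,-1.049],[2.52,0.498,-1.049],[2.52,0.498,-1.049],[2.52,0.498,-1.049],[2.52,0.498,-1.049],[2.52,0.498,-1.049],[0,0,0],[0,0,0]], "turn": [[0,0,0],[0,0,0],[0,0,0],[0,0,0],[0,0,0],[0,0,0],[0,0,0],[0,0,0],[0,0,0],[0,0,0],[0,0,0]]}}

```text
time_s: 10.12
position: [0.6623, -0.0238, 0.1777]
tool_rot: [[0.917, -0.095, -0.387], [-0.09, -0.995, 0.031], [-0.388, 0.006, -0.922]]
ft_force: [-0.7, 0.6, -1.1]
grip_width: 0.0533
gripper_force: 37.7
```

```bash
python3 -c "
from h import *
o=observe();print(o['position'],o['q'],o['ft_force'],R.from_matrix(o['tool_rot'].T@Rt(YAW,25)).as_rotvec())
p=seat(85,62.5,28,5)
s=plan(p,YAW,25,26)
im,W,*_=cloud('wrist');cv2.imwrite('pics/w5.png',im[:,:,::-1])
"
```

```text
[ 0.66227982 -0.02384734  0.1776665 ] [-11.26321667  47.52756321  38.39060303  -2.87494169 116.7418826
  83.47171254] [-0.67284933  0.55183506 -1.14457134] [-0.0061854  -0.03789375 -0.02867107]
turn 1 x [-0.0062 -0.0379 -0.0287]
dp 3 x [ 0.12 -0.23  1.97]
```

View pics/w5.png

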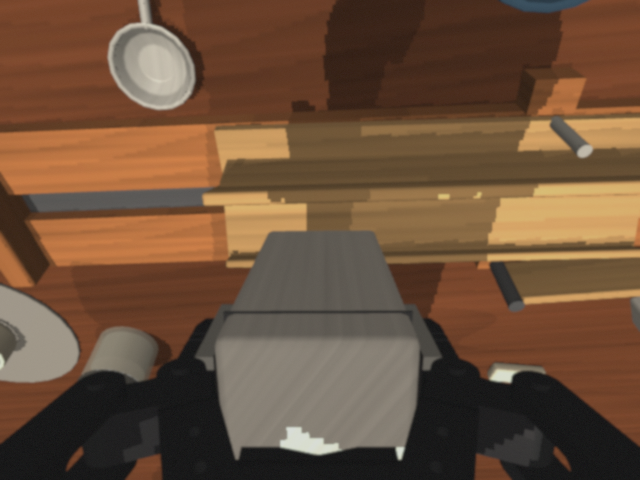

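```bash
sed -i 's/abs(w).max()\/.12/np.linalg.norm(w)\/.12/' h.py; cat > corner.py <<'E'
from h import *
im,W,*_=cloud('wrist')
P=W.reshape(-1,3);P=P[np.isfinite(P[:,0])]*1000
M=R.from_euler('z',YAW,degrees=True).as_matrix()
q=(P-[O[0],O[1],0])@M; a=np.radians(25)
N=np.array([np.cos(a),0,-np.sin(a)]);U=np.array([np.sin(a),0,np.cos(a)])
c=q-[12,0,30]; n=c@N;u=c@U;y=q[:,1]
m=(abs(y)<140)&(u>8)&(u<50)&(abs(n)<9); k=(abs(y)<140)&(n<-6)&(n>-36)&(abs(u)<10)
for nm,mm,v in (('board n',m,n),('ledge u',k,u)):
    if mm.sum()>50:
        b=np.polyfit(y[mm],v[mm],1);print(nm,mm.sum(),np.round(np.percentile(v[mm],[10,50,90]),1),'fit',np.round(b[1],1),'yawdeg',-np.degrees(b[0]),y[mm].min(),y[mm].max())
E
python3 corner.py; python3 -c "
from h import *
plan(seat(85,62.5,28,5),YAW,25,26)"
```

```text
board n 1637 [8.8 8.9 9. ] fit 8.9 yawdeg -0.01632365986603782 -119.650276277751 139.9494734456286
ledge u 14747 [-1.1 -0.2  0.7] fit -0.2 yawdeg -0.000987307930605719 -139.99878615493532 139.9974972957318
turn 1 x [-0.0059 -0.0375 -0.0275]
dp 3 x [ 0.167 -0.212  1.989]
```

Request:
{"fn": "move_arm", "kwargs": {"jaw": [4.5,4.5,4.5,4.5,4.5,4.5,4.5], "dp": [[0,0,0],[0.16,-0.21,1.99],[0.16,-0.21,1.99],[0.16,-0.21,1.99],[0,0,0],[0,0,0],[0,0,0]], "turn": [[-0.006,-0.0375,-0.0275],[0,0,0],[0,0,0],[0,0,0],[0,0,0],[0,0,0],[0,0,0]]}}

```text
time_s: 10.8
position: [0.6418, -0.0159, 0.1239]
tool_rot: [[0.905, -0.066, -0.42], [-0.06, -0.998, 0.027], [-0.421, 0.0, -0.907]]
ft_force: [0.3, -0.6, -1.6]
grip_width: 0.0541
gripper_force: 37.7
```

Request:
{"fn": "move_arm", "kwargs": {"jaw": [4.5,4.5,4.5], "dp": [[0.2,0,0],[0.2,0,0],[0,0,0]], "turn": [[0,0,0],[0,0,0],[0,0,0]]}}

```text
time_s: 11.05
position: [0.6456, -0.0163, 0.1206]
tool_rot: [[0.904, -0.066, -0.422], [-0.06, -0.998, 0.028], [-0.423, -0.0, -0.906]]
ft_force: [-0.7, 0.5, -1.4]
grip_width: 0.0534
gripper_force: 37.7
```

Request:
{"fn": "move_arm", "kwargs": {"jaw": [4.5,4.5,4.5], "dp": [[0.15,0,0],[0.15,0,0],[0,0,0]], "turn": [[0,0,0],[0,0,0],[0,0,0]]}}

```text
time_s: 11.3
position: [0.6479, -0.0163, 0.1187]
tool_rot: [[0.904, -0.066, -0.423], [-0.059, -0.998, 0.028], [-0.424, -0.0, -0.906]]
ft_force: [0.3, 0.1, -1.8]
grip_width: 0.0538
gripper_force: 37.8
```

Request:
{"fn": "move_arm", "kwargs": {"jaw": [4.5,4.5,4.5], "dp": [[0.15,0,0],[0,0,0],[0,0,0]], "turn": [[0,0,0],[0,0,0],[0,0,0]]}}

```text
time_s: 11.55
position: [0.6491, -0.0164, 0.1182]
tool_rot: [[0.904, -0.066, -0.423], [-0.059, -0.998, 0.028], [-0.424, -0.0, -0.906]]
ft_force: [-0.1, -0.2, -1.3]
grip_width: 0.0538
gripper_force: 37.8
```

Request:
{"fn": "move_arm", "kwargs": {"jaw": [4.5,4.5,4.5], "dp": [[0.15,0,0],[0,0,0],[0,0,0]], "turn": [[0,0,0],[0,0,0],[0,0,0]]}}

```text
time_s: 11.8
position: [0.6504, -0.0164, 0.1176]
tool_rot: [[0.904, -0.066, -0.423], [-0.059, -0.998, 0.028], [-0.424, -0.0, -0.906]]
ft_force: [0.9, -0.4, -1.2]
grip_width: 0.054
gripper_force: 37.8
```

```bash
cat > rel.py <<'E'
from h import *
o=observe();p=o['position']*1000
M=R.from_euler('z',YAW,degrees=True).as_matrix();q=(p-[O[0],O[1],0])@M-[12,0,30];a=np.radians(25)
print('off',-q@[np.cos(a),0,-np.sin(a)]-20,'u',q@[np.sin(a),0,np.cos(a)],'y',q[1],'tilterr',R.from_matrix(o['tool_rot'].T@Rt(YAW,25)).as_rotvec())
E
python3 rel.py; python3 -c "
from h import *
im,W,T,f,c=cloud('wrist');cv2.imwrite('pics/w6.png',im[:,:,::-1]);np.save('w6.npy',W)
o=observe();Q=(W.reshape(-1,3)-o['position'])@o['tool_rot']*1000
m=(abs(Q[:,1])<24)&(abs(Q[:,0])<60)&(Q[:,2]<-5)
m&=(Q[:,2]>-60)
for x in range(-30,40,4):
    k=m&(abs(Q[:,0]-x)<2)
    print(x,k.sum(),np.round(np.percentile(Q[k,2],[5,50,95]),1) if k.sum()>3 else '')
"
```

```text
off -5.618446793749213 u 89.98771642719413 y 84.68958533455186 tilterr [0.0001312  0.00135726 0.00072581]
-30 0 
-26 0 
-22 0 
-18 31 [-46.7 -45.9 -45.4]
-14 1031 [-47.  -46.1 -45.3]
-10 2074 [-47.2 -46.3 -45.3]
-6 2184 [-47.2 -46.3 -45.3]
-2 2243 [-47.2 -46.3 -45.3]
2 2325 [-47.2 -46.3 -45.4]
6 2388 [-47.2 -46.3 -45.3]
10 2471 [-47.2 -46.3 -45.3]
14 2528 [-47.3 -46.3 -45.3]
18 11486 [-46.4 -35.1  -9. ]
22 697 [-43.7 -31.1  -9.5]
26 0 
30 0 
34 0 
38 0
```

View pics/w6.png

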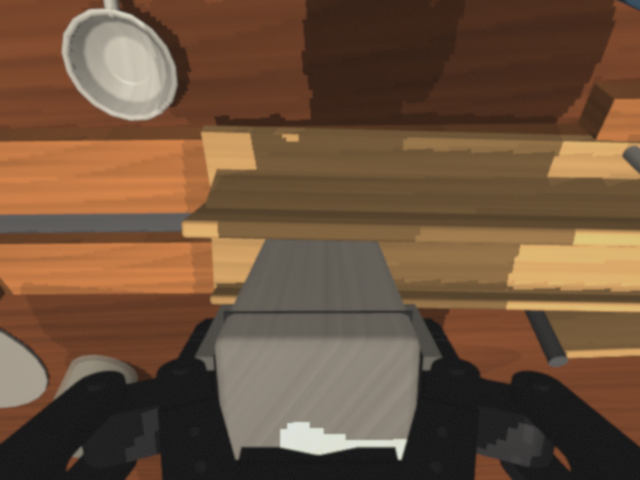

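```bash
python3 -c "
from h import *
W=np.load('w6.npy')
o=observe();A=(W-o['position'])@o['tool_rot']*1000
for col in (230,440,500):
  for r in range(160,312,8):
    print(col,r,np.round(A[r,col],1),end=' ')
  print()
print(np.round(A[225:250:3,320],1))
"
```

```text
230 160 [ 51.5 -46.3  82.3] 230 168 [ 47.  -47.1  85.3] 230 176 [ 44.  -45.6  76.5] 230 184 [ 40.6 -44.9  72.1] 230 192 [ 37.8 -43.6  64.4] 230 200 [ 34.9 -42.7  59.2] 230 208 [ 31.1 -42.8  58.4] 230 216 [ 31.2 -39.4  41.4] 230 224 [ 29.6 -37.9  33.1] 230 232 [ 26.3 -37.9  32.4] 230 240 [  6.7 -49.9  87. ] 230 248 [  1.9 -50.2  87.3] 230 256 [ -2.9 -50.5  87.2] 230 264 [ -7.4 -50.6  86.5] 230 272 [-12.8 -51.2  87.9] 230 280 [-16.9 -51.1  85.8] 230 288 [-21.  -50.9  83.6] 230 296 [-22.  -49.2  74.8] 230 304 [ 11.3 -31.   -7.3] 
440 160 [51.6 62.8 81.3] 440 168 [47.2 63.8 83.6] 440 176 [43.  64.  83.3] 440 184 [39.8 62.5 77. ] 440 192 [36.9 60.7 69.4] 440 200 [34.  59.4 63.8] 440 208 [31.1 58.2 58.6] 440 216 [28.8 56.4 51.4] 440 224 [28.8 52.3 36.3] 440 232 [26.  51.7 33.4] 440 240 [22.1 52.4 34.5] 440 248 [ 1.9 68.5 87.2] 440 256 [-2.6 68.6 86.3] 440 264 [-8.  69.6 88.1] 440 272 [-13.1  70.1  88.5] 440 280 [-18.1  70.5  88.6] 440 288 [-22.8  70.7  87.8] 440 296 [-24.4  68.7  80.1] 440 304 [-27.3  67.8  75.7] 
500 160 [51.4 94.5 82.8] 500 168 [47.1 95.8 84.5] 500 176 [42.7 96.8 85.8] 500 184 [39.4 94.4 79. ] 500 192 [36.6 91.6 71.3] 500 200 [33.5 90.  66.3] 500 208 [31.  87.2 58.8] 500 216 [28.2 85.5 53.9] 500 224 [28.  79.7 39.6] 500 232 [25.7 77.8 34.3] 500 240 [22.1 78.3 34.4] 500 248 [  1.3 103.3  89.1] 500 256 [ -3.1 103.3  87.8] 500 264 [ -8.1 104.   88.2] 500 272 [-13.3 105.   89. ] 500 280 [-17.8 105.2  88. ] 500 288 [-22.7 105.6  87.6] 500 296 [-25.3 103.7  82.2] 500 304 [-27.6 101.6  76.3] 
[[29.   0.4 33.8]
 [28.1  0.4 32.2]
 [26.8  0.4 32. ]
 [25.4  0.4 32.5]
 [23.9  0.4 32.8]
 [19.6  0.4 43. ]
 [19.7  0.4 38.1]
 [19.8  0.4 33.2]
 [19.6  0.4 29.7]]
```

Request:
{"fn": "move_arm", "kwargs": {"jaw": [4.5,4.5,4.5,4.5,4.5], "dp": [[0,0,0.7],[0,0,0.7],[0,0,0.7],[0,0,0],[0,0,0]], "turn": [[0,0,0],[0,0,0],[0,0,0],[0,0,0],[0,0,0]]}}

```text
time_s: 12.27
position: [0.6411, -0.0158, 0.0982]
tool_rot: [[0.903, -0.066, -0.424], [-0.059, -0.998, 0.028], [-0.425, -0.0, -0.905]]
ft_force: [0.4, -0.6, -1.3]
grip_width: 0.0541
gripper_force: 37.6
```

Request:
{"fn": "move_arm", "kwargs": {"jaw": [4.5,4.5,4.5,4.5], "dp": [[0,0,0.15],[0,0,0.15],[0,0,0],[0,0,0]], "turn": [[0,0,0],[0,0,0],[0,0,0],[0,0,0]]}}

```text
time_s: 12.6
position: [0.6404, -0.0157, 0.0966]
tool_rot: [[0.904, -0.066, -0.422], [-0.059, -0.998, 0.028], [-0.423, -0.0, -0.906]]
ft_force: [0.3, 0.6, 2.9]
grip_width: 0.0542
gripper_force: 37.7
```

Request:
{"fn": "move_arm", "kwargs": {"jaw": [8.5,8.5,8.5,8.5,8.5,8.5,8.5,8.5,8.5,8.5], "dp": [[0,0,0],[0,0,0],[0,0,0],[0,0,0],[0,0,-1],[0,0,-3],[0,0,-3],[0,0,-3],[0,0,0],[0,0,0]], "turn": [[0,0,0],[0,0,0],[0,0,0],[0,0,0],[0,0,0],[0,0,0],[0,0,0],[0,0,0],[0,0,0],[0,0,0]]}}

```text
time_s: 13.43
position: [0.6832, -0.0187, 0.1873]
tool_rot: [[0.905, -0.066, -0.42], [-0.06, -0.998, 0.027], [-0.421, 0.0, -0.907]]
ft_force: [-0.6, -0.2, -0.2]
grip_width: 0.0849
gripper_force: 0.0
```

```bash
python3 - <<'E'
from h import *
o=observe();print(o['position'])
im,W,*_=cloud('wrist');cv2.imwrite('pics/w7.png',im[:,:,::-1])
Q=(W-o['position'])@o['tool_rot']*1000
print(np.round(Q[200:480:12,318],1).tolist())
E
python3 -c "
from h import *
print(plan([448,-58.5,180],-28.5,0,35))"
```

```text
[ 0.68321267 -0.01871039  0.18733745]
[[24.8, -0.4, 110.7], [22.8, -0.5, 86.4], [23.8, -0.5, 56.0], [18.5, -0.5, 53.6], [12.7, -0.5, 52.8], [6.0, -0.5, 54.4], [0.0, -0.5, 53.8], [-5.9, -0.5, 52.8], [-12.3, -0.5, 52.8], [-118.7, -0.4, 262.3], [-136.9, -0.4, 270.9], [-156.5, -0.4, 280.6], [-177.3, -0.4, 290.6], [-198.9, -0.4, 300.4], [-221.4, -0.4, 310.0], [-247.4, -0.4, 323.2], [-273.4, -0.4, 334.5], [-302.3, -0.4, 348.1], [-333.6, -0.4, 362.8], [-367.1, -0.4, 378.3], [-404.0, -0.4, 395.7], [-439.8, -0.4, 410.0], [11.3, -0.5, -77.8], [11.1, -0.5, -80.4]]
turn 6 x [0.0157 0.0719 0.0708]
dp 7 x [-2.671  2.1    0.084]
(array([448. , -58.5, 180. ]), array([[ 0.87881711, -0.47715876,  0.        ],
       [-0.47715876, -0.87881711,  0.        ],
       [ 0.        ,  0.        , -1.        ]]))
```

View pics/w7.png

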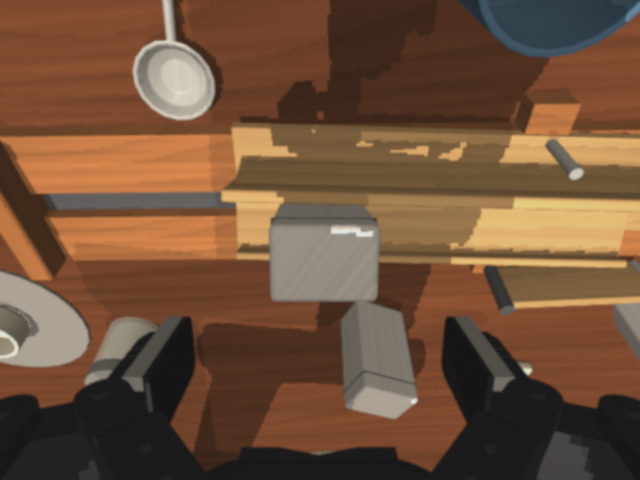

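Request:
{"fn": "move_arm", "kwargs": {"jaw": [8.5,8.5,8.5,8.5,8.5,8.5], "dp": [[0,0,-1],[0,0,0],[0,0,0],[0,0,0],[0,0,0],[0,0,0]], "turn": [[0.0157,0.0719,0.0708],[0.0157,0.0719,0.0708],[0.0157,0.0719,0.0708],[0.0157,0.0719,0.0708],[0.0157,0.0719,0.0708],[0.0157,0.0719,0.0708]]}}

```text
time_s: 13.98
position: [0.6857, -0.0189, 0.1943]
tool_rot: [[0.877, -0.481, 0.001], [-0.481, -0.877, -0.0], [0.001, -0.0, -1.0]]
ft_force: [-0.2, -0.4, -0.7]
grip_width: 0.0852
gripper_force: 0.0
```

Request:
{"fn": "move_arm", "kwargs": {"jaw": [8.5,8.5,8.5,8.5,8.5,8.5,8.5,8.5,8.5], "dp": [[-2.67,2.1,0.2],[-2.67,2.1,0.2],[-2.67,2.1,0.2],[-2.67,2.1,0.2],[-2.67,2.1,0.2],[-2.67,2.1,0.2],[-2.67,2.1,0.2],[0,0,0],[0,0,0]], "turn": [[0,0,0],[0,0,0],[0,0,0],[0,0,0],[0,0,0],[0,0,0],[0,0,0],[0,0,0],[0,0,0]]}}

```text
time_s: 14.73
position: [0.4503, -0.0586, 0.1808]
tool_rot: [[0.878, -0.478, -0.002], [-0.478, -0.878, 0.001], [-0.002, 0.0, -1.0]]
ft_force: [0.9, 0.2, -0.1]
grip_width: 0.0847
gripper_force: 0.0
```

```bash
cat > tin.py <<'E'
from h import *
import sys
x,y,h=map(float,sys.argv[1:4])
o=observe();print(o['position'],R.from_matrix(Rt(0).T@o['tool_rot']).as_rotvec(degrees=True))
im,W,*_=cloud('wrist');cv2.imwrite(f'pics/tin{int(y)}.png',im[:,:,::-1])
Q=W.reshape(-1,3)*1000
m=(abs(Q[:,0]-x)<45)&(abs(Q[:,1]-y)<45)&(abs(Q[:,2]-h)<7)
c,s,a=rect(Q[m,:2]/1000);print(c,s,a,m.sum())
phi=a-90 if s[0]>s[1] else a
phi=(phi+90)%180-90
print('phi',phi);plan([c[0],c[1],h-49],phi,0,30)
E
python3 tin.py 449 -58 100
```

```text
[ 0.45026323 -0.0585577   0.18078586] [ 1.35891490e-02 -9.68903817e-02  2.85690178e+01]
[450.4 -58.8] [54.1 39.8] 61.8 6656
phi -28.200000000000003
turn 1 x [-0.      0.0003 -0.0059]
dp 5 x [-0.022  0.013  2.601]
```

Request:
{"fn": "move_arm", "kwargs": {"jaw": [8.5,8.5,8.5,8.5,8.5,8.5,8.5,4.5,4.5,4.5,4.5,4.5], "dp": [[0,0,2.6],[0,0,2.6],[0,0,2.6],[0,0,2.6],[0,0,2.6],[0,0,0],[0,0,0],[0,0,0],[0,0,0],[0,0,0],[0,0,0],[0,0,0]], "turn": [[0,0,-0.006],[0,0,0],[0,0,0],[0,0,0],[0,0,0],[0,0,0],[0,0,0],[0,0,0],[0,0,0],[0,0,0],[0,0,0],[0,0,0]]}}

```text
time_s: 15.78
position: [0.4532, -0.0593, 0.0528]
tool_rot: [[0.882, -0.472, 0.003], [-0.472, -0.882, -0.001], [0.004, -0.0, -1.0]]
ft_force: [-1.6, -1.0, 6.9]
grip_width: 0.0541
gripper_force: 40.3
```

```bash
sed -i 's/607.9/615.0/' h.py; python3 -c "
from h import *
o=observe();p=o['position']*1000;print(p)
h=p[2]
s=(p+[0,0,110],o['tool_rot'])
s=plan(s[0],YAW,25,30,s)
s=plan(seat(0,h,80,2.5),YAW,25,28,s);print(s[0])
s=plan(seat(0,h,25,2.5),YAW,25,26,s);print(s[0])
"
```

```text
[453.23895708 -59.27519071  52.78886044]
turn 6 x [-0.0154 -0.0722 -0.0697]
dp 1 x [0. 0. 0.]
dp 8 x [ 2.414  0.355 -1.085]
[ 662.62214269 -101.66305923  159.85648914]
dp 3 x [ 0.    -0.     1.833]
[ 639.42924097 -100.1225884   110.00956085]
```

Request:
{"fn": "move_arm", "kwargs": {"jaw": [4.5,4.5,4.5,4.5,4.5,4.5,4.5,4.5,4.5,4.5,4.5], "dp": [[0,0,-2.75],[0,0,-2.75],[0,0,-2.75],[0,0,-2.75],[0,0,0],[0,0,0],[0,0,0],[0,0,0],[0,0,0],[0,0,0],[0,0,0]], "turn": [[0,0,0],[0,0,0],[0,0,0],[0,0,0],[-0.0154,-0.0722,-0.0697],[-0.0154,-0.0722,-0.0697],[-0.0154,-0.0722,-0.0697],[-0.0154,-0.0722,-0.0697],[-0.0154,-0.0722,-0.0697],[-0.0154,-0.0722,-0.0697],[0,0,0]]}}

```text
time_s: 16.7
position: [0.4532, -0.0588, 0.1608]
tool_rot: [[0.902, -0.064, -0.427], [-0.057, -0.998, 0.029], [-0.428, -0.002, -0.904]]
ft_force: [-0.6, 0.0, -3.0]
grip_width: 0.0536
gripper_force: 40.3
```

Request:
{"fn": "move_arm", "kwargs": {"jaw": [4.5,4.5,4.5,4.5,4.5,4.5,4.5,4.5,4.5,4.5], "dp": [[2.414,0.355,-1.085],[2.414,0.355,-1.085],[2.414,0.355,-1.085],[2.414,0.355,-1.085],[2.414,0.355,-1.085],[2.414,0.355,-1.085],[2.414,0.355,-1.085],[2.414,0.355,-1.085],[0,0,0],[0,0,0]], "turn": [[0,0,0],[0,0,0],[0,0,0],[0,0,0],[0,0,0],[0,0,0],[0,0,0],[0,0,0],[0,0,0],[0,0,0]]}}

```text
time_s: 17.53
position: [0.6622, -0.1015, 0.1571]
tool_rot: [[0.904, -0.068, -0.423], [-0.061, -0.998, 0.029], [-0.424, -0.001, -0.906]]
ft_force: [0.8, -0.3, -2.7]
grip_width: 0.0535
gripper_force: 40.3
```

```bash
cat > fit.py <<'E'
# tin, board edge, lip and ledge in the tool frame
from h import *
o=observe();im,W,*_=cloud('wrist')
A=((W-o['position'])@o['tool_rot']*1000).reshape(-1,3);A=A[np.isfinite(A[:,0])]
x,y,z=A.T
t=(abs(y)<22)&(abs(x)<40)&(z<-20)&(z>-60);print('tin top z',np.median(z[t]))
t=(abs(y)<20)&(x>10)&(x<30)&(z>-30)&(z<20);print('tin far face x',np.round(np.percentile(x[t],[5,50,95]),1))
for s in (-1,1):
    b=(s*y>32)&(s*y<45)
    L=np.median(z[b&(x>-12)&(x<8)&(z>50)]);print('side',s,'ledge z',L)
    e=b&(abs(z-(L-54))<3)&(x<45)&(x>0);print('  board edge x',np.round(np.percentile(x[e],[2,10]),1) if e.sum()>5 else None,e.sum())
    e=b&(abs(z-(L-12))<2)&(x<-5)&(x>-45);print('  lip top x max',np.round(np.percentile(x[e],[90,98]),1) if e.sum()>5 else None,e.sum())
    e=b&(abs(z-L)<1.5);print('  ledge span',np.round(np.percentile(x[e],[1,99]),1))
E
python3 fit.py; python3 rel.py; python3 -c "
from h import *
p=observe()['position']*1000
plan(seat(0,52.8,25,2.5),YAW,25,26)"
```

```text
tin top z -46.815083898772855
tin far face x [16.8 17.2 17.6]
side -1 ledge z 130.3151535093802
  board edge x [23.7 24.4] 374
  lip top x max [-21.4 -21.1] 16
  ledge span [-20.3  97.8]
side 1 ledge z 131.17537129489187
  board edge x [21.4 22.2] 370
  lip top x max None 0
  ledge span [-18.8  96.2]
off 2.6646157352890008 u 130.43532466528603 y 0.29396300535898867 tilterr [-0.00119695  0.00203844 -0.00092926]
dp 3 x [0.005 0.01  1.755]
```

Request:
{"fn": "move_arm", "kwargs": {"jaw": [4.5,4.5,4.5,4.5,4.5,4.5,4.5,4.5], "dp": [[0.3,0,0],[0,0,1.7],[0,0,1.7],[0,0,1.7],[0,0,0],[0,0,0],[0,0,0],[0,0,0]], "turn": [[0,0,0],[0,0,0],[0,0,0],[0,0,0],[0,0,0],[0,0,0],[0,0,0],[0,0,0]]}}

```text
time_s: 18.25
position: [0.6435, -0.1001, 0.1119]
tool_rot: [[0.904, -0.066, -0.422], [-0.06, -0.998, 0.028], [-0.423, -0.0, -0.906]]
ft_force: [-0.1, 1.1, -1.3]
grip_width: 0.0539
gripper_force: 40.2
```

```bash
python3 fit.py; python3 rel.py
```

```text
tin top z -46.81993603583048
tin far face x [16.8 17.2 17.6]
side -1 ledge z 81.29577408704549
  board edge x [21.3 22.3] 602
  lip top x max None 1
  ledge span [-21.3  96.3]
side 1 ledge z 82.3418403449047
  board edge x [19.3 20. ] 570
  lip top x max None 0
  ledge span [-21.6  94.1]
off -0.40563028427037295 u 80.916023675149 y 0.3045802463149379 tilterr [-3.47160000e-04  5.14654770e-04 -3.08750655e-05]
```

Request:
{"fn": "move_arm", "kwargs": {"jaw": [4.5,4.5,4.5,4.5,4.5,4.5], "dp": [[0,0,0.9],[0,0,0.9],[0,0,0.8],[0,0,0],[0,0,0],[0,0,0]], "turn": [[0,0,0],[0,0,0],[0,0,0],[0,0,0],[0,0,0],[0,0,0]]}}

```text
time_s: 18.8
position: [0.6322, -0.0993, 0.0872]
tool_rot: [[0.904, -0.066, -0.423], [-0.06, -0.998, 0.029], [-0.424, -0.001, -0.906]]
ft_force: [-0.6, -0.4, -1.7]
grip_width: 0.0539
gripper_force: 39.6
```

Request:
{"fn": "move_arm", "kwargs": {"jaw": [4.5,4.5,4.5,4.5], "dp": [[0,0,0.15],[0,0,0.15],[0,0,0],[0,0,0]], "turn": [[0,0,0],[0,0,0],[0,0,0],[0,0,0]]}}

```text
time_s: 19.13
position: [0.6307, -0.0991, 0.0852]
tool_rot: [[0.904, -0.066, -0.423], [-0.06, -0.998, 0.029], [-0.424, -0.001, -0.906]]
ft_force: [-0.3, -0.6, 5.6]
grip_width: 0.0538
gripper_force: 37.4
```

Request:
{"fn": "move_arm", "kwargs": {"jaw": [6.5,6.5,6.5,6.5,6.5,6.5,6.5,6.5,8.5,8.5,8.5], "dp": [[0,0,0],[0,0,0],[0,0,0],[0,0,-1],[0,0,-3],[0,0,-3],[0,0,-3],[0,0,-2],[0,0,0],[0,0,0],[0,0,0]], "turn": [[0,0,0],[0,0,0],[0,0,0],[0,0,0],[0,0,0],[0,0,0],[0,0,0],[0,0,0],[0,0,0],[0,0,0],[0,0,0]]}}

```text
time_s: 20.05
position: [0.681, -0.1025, 0.1914]
tool_rot: [[0.902, -0.066, -0.426], [-0.059, -0.998, 0.03], [-0.427, -0.001, -0.904]]
ft_force: [-0.7, 0.7, -0.2]
grip_width: 0.0851
gripper_force: 0.0
```

```bash
python3 -c "
from h import *
print(observe()['position'])
im,W,*_=cloud('wrist');cv2.imwrite('pics/w8.png',im[:,:,::-1])
s=plan([449,-335.5,195],23.1,0,35)
print(s[0])"
```

```text
[ 0.6809627  -0.10251827  0.19136844]
turn 6 x [-0.0175  0.0723 -0.0769]
dp 10 x [-3.046  1.234 -0.037]
[ 449.  -335.5  195. ]
```

View pics/w8.png

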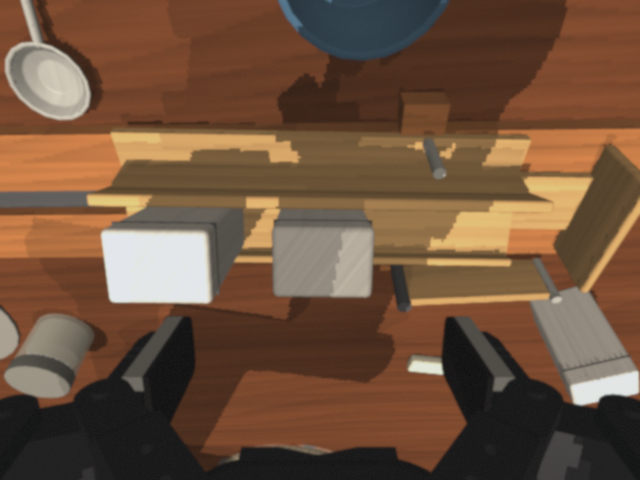

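Request:
{"fn": "move_arm", "kwargs": {"jaw": [8.5,8.5,8.5,8.5,8.5,8.5,8.5], "dp": [[0,0,-0.5],[0,0,0],[0,0,0],[0,0,0],[0,0,0],[0,0,0],[0,0,0]], "turn": [[-0.0175,0.0723,-0.0769],[-0.0175,0.0723,-0.0769],[-0.0175,0.0723,-0.0769],[-0.0175,0.0723,-0.0769],[-0.0175,0.0723,-0.0769],[-0.0175,0.0723,-0.0769],[0,0,0]]}}

```text
time_s: 20.68
position: [0.6815, -0.1026, 0.1974]
tool_rot: [[0.919, 0.394, 0.004], [0.394, -0.919, 0.0], [0.004, 0.001, -1.0]]
ft_force: [-0.5, 0.2, 0.6]
grip_width: 0.0849
gripper_force: 0.0
```

Request:
{"fn": "move_arm", "kwargs": {"jaw": [8.5,8.5,8.5,8.5,8.5,8.5,8.5,8.5,8.5,8.5,8.5,8.5], "dp": [[-3.046,1.234,0.1],[-3.046,1.234,0.1],[-3.046,1.234,0.1],[-3.046,1.234,0.1],[-3.046,1.234,0.1],[-3.046,1.234,0.1],[-3.046,1.234,0.1],[-3.046,1.234,0.1],[-3.046,1.234,0.1],[-3.046,1.234,0.1],[0,0,0],[0,0,0]], "turn": [[0,0,0],[0,0,0],[0,0,0],[0,0,0],[0,0,0],[0,0,0],[0,0,0],[0,0,0],[0,0,0],[0,0,0],[0,0,0],[0,0,0]]}}

```text
time_s: 21.68
position: [0.4507, -0.3366, 0.1861]
tool_rot: [[0.922, 0.388, 0.001], [0.388, -0.922, 0.001], [0.001, -0.001, -1.0]]
ft_force: [0.4, 0.0, 0.3]
grip_width: 0.0849
gripper_force: 0.0
```

```bash
python3 tin.py 449 -336 100
```

```text
[ 0.45072627 -0.33656415  0.18613278] [  0.05999486   0.06276212 -22.83491837]
[ 449.1 -336.8] [41.  54.1] 23.0 6350
phi 23.0
dp 5 x [-5.300e-02  1.000e-03  2.705e+00]
```

Request:
{"fn": "move_arm", "kwargs": {"jaw": [8.5,8.5,8.5,8.5,8.5,8.5,8.5,4.5,4.5,4.5,4.5,4.5], "dp": [[-0.25,0,2.7],[0,0,2.7],[0,0,2.7],[0,0,2.7],[0,0,2.7],[0,0,0],[0,0,0],[0,0,0],[0,0,0],[0,0,0],[0,0,0],[0,0,0]], "turn": [[0,0,0],[0,0,0],[0,0,0],[0,0,0],[0,0,0],[0,0,0],[0,0,0],[0,0,0],[0,0,0],[0,0,0],[0,0,0],[0,0,0]]}}

```text
time_s: 22.73
position: [0.4505, -0.3371, 0.0535]
tool_rot: [[0.92, 0.392, 0.005], [0.392, -0.92, -0.002], [0.004, 0.004, -1.0]]
ft_force: [-0.7, 1.7, 6.5]
grip_width: 0.0538
gripper_force: 37.1
```

```bash
python3 -c "
from h import *
o=observe();p=o['position']*1000;print(p)
h=p[2]
s=(p+[0,0,120],o['tool_rot'])
s=plan(s[0],YAW,25,30,s)
s=plan(seat(-85,h,80,2.5),YAW,25,28,s);print(s[0])
"
```

```text
[ 450.53724203 -337.09738301   53.45492563]
turn 6 x [ 0.0176 -0.0722  0.0768]
dp 1 x [0. 0. 0.]
dp 10 x [ 1.834 -1.64  -0.712]
[ 657.2697336  -186.49483956  160.46014921]
```

Request:
{"fn": "move_arm", "kwargs": {"jaw": [4.5,4.5,4.5,4.5,4.5,4.5,4.5,4.5,4.5,4.5,4.5], "dp": [[0,0,-3],[0,0,-3],[0,0,-3],[0,0,-3],[0,0,0],[0,0,0],[0,0,0],[0,0,0],[0,0,0],[0,0,0],[0,0,0]], "turn": [[0,0,0],[0,0,0],[0,0,0],[0,0,0],[0.0176,-0.0722,0.0768],[0.0176,-0.0722,0.0768],[0.0176,-0.0722,0.0768],[0.0176,-0.0722,0.0768],[0.0176,-0.0722,0.0768],[0.0176,-0.0722,0.0768],[0,0,0]]}}

```text
time_s: 23.65
position: [0.4503, -0.3366, 0.1708]
tool_rot: [[0.902, -0.068, -0.426], [-0.061, -0.998, 0.031], [-0.427, -0.002, -0.904]]
ft_force: [-0.1, 0.2, -2.1]
grip_width: 0.0535
gripper_force: 38.2
```

Request:
{"fn": "move_arm", "kwargs": {"jaw": [4.5,4.5,4.5,4.5,4.5,4.5,4.5,4.5,4.5,4.5,4.5,4.5], "dp": [[1.834,-1.64,-0.712],[1.834,-1.64,-0.712],[1.834,-1.64,-0.712],[1.834,-1.64,-0.712],[1.834,-1.64,-0.712],[1.834,-1.64,-0.712],[1.834,-1.64,-0.712],[1.834,-1.64,-0.712],[1.834,-1.64,-0.712],[1.834,-1.64,-0.712],[0,0,0],[0,0,0]], "turn": [[0,0,0],[0,0,0],[0,0,0],[0,0,0],[0,0,0],[0,0,0],[0,0,0],[0,0,0],[0,0,0],[0,0,0],[0,0,0],[0,0,0]]}}

```text
time_s: 24.65
position: [0.6567, -0.1853, 0.1584]
tool_rot: [[0.904, -0.062, -0.422], [-0.055, -0.998, 0.029], [-0.423, -0.003, -0.906]]
ft_force: [-0.4, 0.1, -1.1]
grip_width: 0.0537
gripper_force: 38.1
```

```bash
python3 fit.py; python3 rel.py
```

```text
tin top z -45.857646073065084
tin far face x [18.2 18.6 19. ]
side -1 ledge z 132.36893899490778
  board edge x [22.2 22.9] 365
  lip top x max None 0
  ledge span [-16.6  96.8]
side 1 ledge z 133.46193083489499
  board edge x [19.1 20. ] 362
  lip top x max None 0
  ledge span [-21.7  94.5]
off 2.9071854453380404 u 131.41647407149372 y -84.76089214647023 tilterr [-0.00112505  0.0009174   0.00282477]
```

Request:
{"fn": "move_arm", "kwargs": {"jaw": [4.5,4.5,4.5,4.5,4.5,4.5,4.5,4.5,4.5,4.5,4.5], "dp": [[0,0,1.7],[0,0,1.7],[0,0,1.7],[0,0,0],[0,0,0],[0,0,0.9],[0,0,0.9],[0,0,0.7],[0,0,0],[0,0,0],[0,0,0]], "turn": [[0,0,0],[0,0,0],[0,0,0],[0,0,0],[0,0,0],[0,0,0],[0,0,0],[0,0,0],[0,0,0],[0,0,0],[0,0,0]]}}

```text
time_s: 25.62
position: [0.6244, -0.184, 0.0907]
tool_rot: [[0.904, -0.066, -0.422], [-0.059, -0.998, 0.029], [-0.423, -0.001, -0.906]]
ft_force: [-0.9, 0.1, -1.2]
grip_width: 0.0538
gripper_force: 38.2
```

Request:
{"fn": "move_arm", "kwargs": {"jaw": [4.5,4.5,4.5,4.5], "dp": [[0,0,0.15],[0,0,0.15],[0,0,0],[0,0,0]], "turn": [[0,0,0],[0,0,0],[0,0,0],[0,0,0]]}}

```text
time_s: 25.95
position: [0.6227, -0.1836, 0.0871]
tool_rot: [[0.903, -0.066, -0.424], [-0.059, -0.998, 0.03], [-0.425, -0.002, -0.905]]
ft_force: [0.9, -0.7, -1.4]
grip_width: 0.0539
gripper_force: 38.2
```

```bash
python3 fit.py; python3 rel.py
```

```text
tin top z -45.86051412921767
tin far face x [18.2 18.9 28.9]
side -1 ledge z 53.52527285609651
  board edge x [22.6 23.4] 833
  lip top x max None 0
  ledge span [-15.4  97.4]
side 1 ledge z 54.54402975583481
  board edge x [20. 21.] 798
  lip top x max None 0
  ledge span [-16.4  94.1]
off 2.906169678412919 u 52.34721725581683 y -84.43001436576094 tilterr [-0.0013335   0.00232227  0.00108648]
```

Nearly touching; a last small step down, then release.

Request:
{"fn": "move_arm", "kwargs": {"jaw": [4.5,4.5,4.5,4.5], "dp": [[0,0,0.1],[0,0,0.1],[0,0,0],[0,0,0]], "turn": [[0,0,0],[0,0,0],[0,0,0],[0,0,0]]}}

```text
time_s: 26.33
position: [0.6219, -0.1838, 0.0862]
tool_rot: [[0.904, -0.066, -0.423], [-0.059, -0.998, 0.029], [-0.424, -0.001, -0.906]]
ft_force: [0.4, -1.4, 5.0]
grip_width: 0.0534
gripper_force: 38.8
```

Request:
{"fn": "move_arm", "kwargs": {"jaw": [6.5,6.5,6.5,6.5,6.5,6.5,6.5,6.5,6.5,6.5,6.5], "dp": [[0,0,0],[0,0,0],[0,0,0],[0,0,-1],[0,0,-3],[0,0,-3],[0,0,-3],[0,0,-3],[0,0,0],[0,0,0],[0,0,0]], "turn": [[0,0,0],[0,0,0],[0,0,0],[0,0,0],[0,0,0],[0,0,0],[0,0,0],[0,0,0],[0,0,0],[0,0,0],[0,0,0]]}}

```text
time_s: 27.25
position: [0.6766, -0.1873, 0.2015]
tool_rot: [[0.902, -0.066, -0.426], [-0.058, -0.998, 0.03], [-0.427, -0.002, -0.904]]
ft_force: [0.1, 0.3, 0.5]
grip_width: 0.0652
gripper_force: 0.0
```

```bash
python3 - <<'E'
from h import *
o=observe();print(o['position'])
im,W,*_=cloud('wrist');np.save('w9.npy',W)
# tin top faces in rack frame: z, normal tilt
M=R.from_euler('z',YAW,degrees=True).as_matrix()
P=W.reshape(-1,3);P=P[np.isfinite(P[:,0])]*1000;q=(P-[O[0],O[1],0])@M
for y0 in (-85,0,85):
    m=(abs(q[:,1]-y0)<20)&(q[:,2]>110)&(q[:,2]<170)&(q[:,0]>0)&(q[:,0]<90);k=q[m]
    if len(k)<50: print(y0,len(k));continue
    b=np.linalg.lstsq(np.c_[k[:,:2],np.ones(len(k))],k[:,2],rcond=None)[0]
    print(y0,len(k),'tilt',np.degrees(np.arctan(-b[0])),np.round(k.mean(0),1),'res',np.std(k[:,2]-np.c_[k[:,:2],np.ones(len(k))]@b))
c=cams.get_image('top')[0];cv2.imwrite('pics/t9.png',cv2.resize(c[150:350,130:530],(800,400))[:,:,::-1])
im,W,T,f,c=cloud('top')
P=W.reshape(-1,3)*1000;m=(abs(P[:,0]-469)<90)&(abs(P[:,1]-334)<90)&(P[:,2]>22)&(P[:,2]<45)
print('dish',rect(P[m,:2]/1000),m.sum())
E
```

```text
[ 0.67659795 -0.18732989  0.20149617]
-85 5143 tilt 28.127498093997684 [ 36.1 -85.  126.3] res 1.4974559894746176
0 5280 tilt 27.948687285973005 [ 38.5   0.  126.8] res 1.5991416746915572
85 2635 tilt 32.832278375851224 [ 44.4  73.7 135.2] res 4.26165912578293
dish (array([439. , 331.6]), array([57.4, 58.9]), 1.1) 179
```

View pics/t9.png

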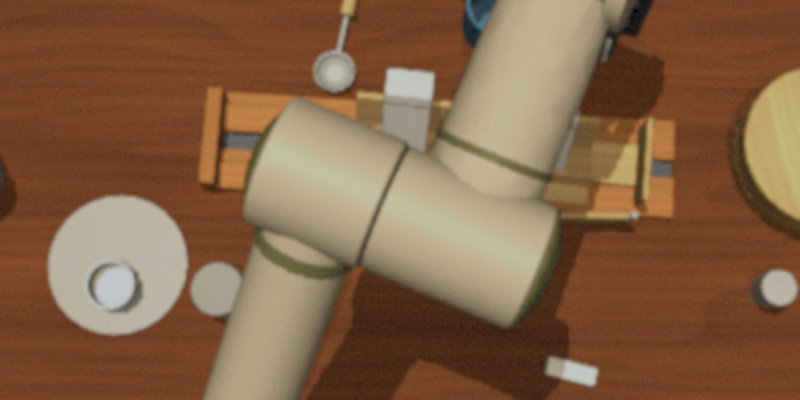

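```bash
python3 - <<'E'
from h import *
for n in ('topW','w1','w9'):
    P=np.load(n+'.npy').reshape(-1,3)*1000
    m=(abs(P[:,0]-597)<75)&(abs(P[:,1]+303)<30)&(P[:,2]>64)&(P[:,2]<76)
    if m.sum()>20: print(n,rect(P[m,:2]/1000),m.sum())
s=plan([600,-375,200],-4,0,38);print(s)
E
```

```text
topW (array([ 591.9, -303.2]), array([ 9.3, 99.1]), 86.4) 140
w1 (array([ 595.1, -302.7]), array([ 8. , 99.4]), 86.0) 975
w9 (array([ 595.5, -302.9]), array([ 7.9, 99.6]), 84.5) 1349
turn 4 x [-0.0004  0.1104  0.001 ]
dp 6 x [-1.052  3.208  0.028]
(array([ 600., -375.,  200.]), array([[ 0.99756405, -0.06975647,  0.        ],
       [-0.06975647, -0.99756405,  0.        ],
       [ 0.        ,  0.        , -1.        ]]))
```

Request:
{"fn": "move_arm", "kwargs": {"jaw": [0,0,0,0,0,0,0,0,0,0,0,0], "dp": [[0,0,0],[0,0,0],[0,0,0],[0,0,0],[-1.2,2.74,0.03],[-1.2,2.74,0.03],[-1.2,2.74,0.03],[-1.2,2.74,0.03],[-1.2,2.74,0.03],[-1.2,2.74,0.03],[0,0,0],[0,0,0]], "turn": [[0,0.11,0],[0,0.11,0],[0,0.11,0],[0,0.11,0],[0,0,0],[0,0,0],[0,0,0],[0,0,0],[0,0,0],[0,0,0],[0,0,0],[0,0,0]]}}

```text
time_s: 28.4
position: [0.593, -0.3478, 0.2001]
tool_rot: [[0.998, -0.069, 0.0], [-0.069, -0.998, 0.003], [0.0, -0.003, -1.0]]
ft_force: [-0.4, 0.5, 0.3]
grip_width: -0.0003
gripper_force: 0.0
```

```bash
python3 - <<'E'
from h import *
P=np.load('topW.npy').reshape(-1,3)*1000
m=(abs(P[:,0]-600)<50)&(P[:,1]<-350)&(P[:,1]>-600)&(P[:,2]>30);print('steamer',P[m,1].max())
o=observe();print(o['position'],o['grip_width'])
im,W,*_=cloud('wrist');Q=W.reshape(-1,3)*1000
m=(abs(Q[:,0]-597)<75)&(abs(Q[:,1]+303)<30)&(Q[:,2]>64)&(Q[:,2]<76)
if m.sum()>20: print(rect(Q[m,:2]/1000),m.sum())
plan([592.5,-347,38],-4,0,38)
E
```

```text
steamer -415.55846658169764
[ 0.59299685 -0.34779571  0.20006021] -0.00030115849937203194
(array([ 595.3, -303.5]), array([ 7.8, 99.1]), 84.1) 1685
dp 5 x [-0.025  0.009  3.246]
```

Request:
{"fn": "move_arm", "kwargs": {"jaw": [0,0,0,0,0,0,0], "dp": [[0.1,0,3.24],[0,0,3.24],[0,0,3.24],[0,0,3.24],[0,0,3.24],[0,0,0],[0,0,0]], "turn": [[0,0,0],[0,0,0],[0,0,0],[0,0,0],[0,0,0],[0,0,0],[0,0,0]]}}

```text
time_s: 29.03
position: [0.5955, -0.3451, 0.038]
tool_rot: [[0.998, -0.065, -0.001], [-0.065, -0.998, 0.004], [-0.001, -0.004, -1.0]]
ft_force: [0.4, -0.2, 0.8]
grip_width: -0.0001
gripper_force: 0.0
```

Request:
{"fn": "move_arm", "kwargs": {"jaw": [0,0,0,0,0,0], "dp": [[0,-0.8,0],[0,-0.6,0],[0,-0.4,0],[0,-0.4,0],[0,-0.4,0],[0,0,0]], "turn": [[0,0,0],[0,0,0],[0,0,0],[0,0,0],[0,0,0],[0,0,0]]}}

```text
time_s: 29.53
position: [0.5975, -0.3199, 0.0396]
tool_rot: [[0.998, -0.065, 0.002], [-0.065, -0.998, 0.001], [0.002, -0.001, -1.0]]
ft_force: [0.6, -0.6, -0.5]
grip_width: 0.0001
gripper_force: 0.0
```

Request:
{"fn": "move_arm", "kwargs": {"jaw": [0,0,0,0,0,0,0,0,0,0,0,0], "dp": [[-0.2,-0.3,0],[0,-0.3,0],[0,-0.3,0],[0,-0.4,0],[0,-0.4,0],[0,-0.5,0],[0,-0.5,0],[0,-0.5,0],[0,-0.5,0],[0,-0.5,0],[0,-0.4,0],[0,-0.2,0]], "turn": [[0,0,0],[0,0,0],[0,0,0],[0,0,0],[0,0,0],[0,0,0],[0,0,0],[0,0,0],[0,0,0],[0,0,0],[0,0,0],[0,0,0]]}}

```text
time_s: 30.53
position: [0.5984, -0.2717, 0.0389]
tool_rot: [[0.998, -0.065, 0.001], [-0.065, -0.998, 0.002], [0.001, -0.002, -1.0]]
ft_force: [-0.6, -1.4, -0.6]
grip_width: -0.0003
gripper_force: 1.3
```

```bash
python3 - <<'E'
from h import *
im,W,T,f,c=cloud('wrist');cv2.imwrite('pics/w10.png',im[:,:,::-1])
o=observe();print(o['position'],o['ft_force'])
Q=(W-o['position'])@o['tool_rot']*1000;Q=Q.reshape(-1,3)
m=(abs(Q[:,0])<75)&(Q[:,1]<10)&(Q[:,1]>-60)&(Q[:,2]<-24)&(Q[:,2]>-36)
if m.sum()>20: print('plate rel tool',rect(Q[m,:2]/1000),m.sum())
E
```

```text
[ 0.59836365 -0.27155167  0.03882473] [-0.66070227 -0.2779437   0.16011112]
plate rel tool (array([18.6, -6.6]), array([32.8, 60. ]), 89.1) 5497
```

View pics/w10.png

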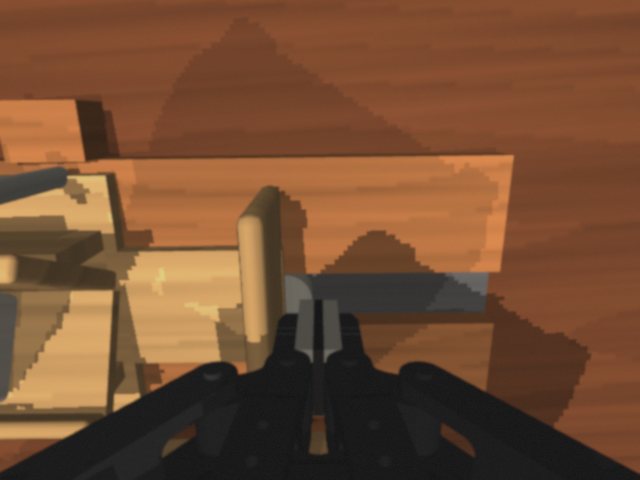

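Request:
{"fn": "move_arm", "kwargs": {"jaw": [0,0,0,0,0,0,0,0,0,0,0,0], "dp": [[0,-0.3,0],[0,-0.5,0],[0,-0.6,0],[0,-0.7,0],[0,-0.7,0],[0,-0.7,0],[0,-0.7,0],[0,-0.7,0],[0,-0.7,0],[0,-0.7,0],[0,-0.6,0],[0,-0.4,0]], "turn": [[0,0,0],[0,0,0],[0,0,0],[0,0,0],[0,0,0],[0,0,0],[0,0,0],[0,0,0],[0,0,0],[0,0,0],[0,0,0],[0,0,0]]}}

```text
time_s: 31.58
position: [0.6032, -0.1987, 0.039]
tool_rot: [[0.998, -0.066, 0.001], [-0.066, -0.998, 0.002], [0.001, -0.002, -1.0]]
ft_force: [-1.3, -2.6, 0.7]
grip_width: 0.0
gripper_force: 1.4
```

Request:
{"fn": "move_arm", "kwargs": {"jaw": [0,0,0,0,0,0,0,0,0], "dp": [[0,-0.4,0],[0,-0.5,0],[0,-0.5,0],[0,-0.4,0],[0,-0.3,0],[0,-0.3,0],[0,-0.3,0],[0,-0.3,0],[0,0,0]], "turn": [[0,0,0],[0,0,0],[0,0,0],[0,0,0],[0,0,0],[0,0,0],[0,0,0],[0,0,0],[0,0,0]]}}

```text
time_s: 32.33
position: [0.6052, -0.169, 0.039]
tool_rot: [[0.998, -0.066, 0.001], [-0.066, -0.998, 0.002], [0.001, -0.002, -1.0]]
ft_force: [-0.2, -0.2, 0.3]
grip_width: 0.0001
gripper_force: 0.2
```

Request:
{"fn": "move_arm", "kwargs": {"jaw": [0,0,0,0], "dp": [[0,-0.3,0],[0,-0.2,0],[0,-0.2,0],[0,0,0]], "turn": [[0,0,0],[0,0,0],[0,0,0],[0,0,0]]}}

```text
time_s: 32.67
position: [0.6056, -0.1623, 0.0391]
tool_rot: [[0.998, -0.066, 0.001], [-0.066, -0.998, 0.002], [0.001, -0.002, -1.0]]
ft_force: [0.7, -0.5, 0.6]
grip_width: -0.0002
gripper_force: 0.4
```

Request:
{"fn": "move_arm", "kwargs": {"jaw": [0,0,0,0], "dp": [[0,-0.2,0],[0,-0.2,0],[0,-0.1,0],[0,0,0]], "turn": [[0,0,0],[0,0,0],[0,0,0],[0,0,0]]}}

```text
time_s: 33.0
position: [0.6066, -0.1615, 0.0403]
tool_rot: [[0.998, -0.067, 0.004], [-0.067, -0.998, -0.005], [0.004, 0.005, -1.0]]
ft_force: [-2.0, -17.1, 4.0]
grip_width: -0.0
gripper_force: 8.8
```

Request:
{"fn": "move_arm", "kwargs": {"jaw": [0,0,0,0,0,0,0,0,0], "dp": [[0,0.8,0],[0,1.2,0],[0,1.5,0],[0,0.5,-3],[0,0,-3],[0,0,-4],[0,0,-4],[0,0,0],[0,0,0]], "turn": [[0,0,0],[0,0,0],[0,0,0],[0,0,0],[0,0,0],[0,0,0],[0,0,0],[0,0,0],[0,0,0]]}}

```text
time_s: 33.75
position: [0.6037, -0.199, 0.1813]
tool_rot: [[0.998, -0.066, 0.006], [-0.066, -0.998, -0.0], [0.006, -0.0, -1.0]]
ft_force: [-0.8, 0.5, -0.6]
grip_width: -0.0002
gripper_force: 0.0
```

```bash
python3 - <<'E'
from h import *
o=observe();print(o['position'])
W1=np.load('w1.npy').reshape(-1,3)*1000
im,W,*_=cloud('wrist');cv2.imwrite('pics/w11.png',im[:,:,::-1]);W=W.reshape(-1,3)*1000
imt,Wt,*_=cloud('top');Wt=Wt.reshape(-1,3)*1000
def g(P,x,y,dx,dy,z0,z1):
    m=(abs(P[:,0]-x)<dx)&(abs(P[:,1]-y)<dy)&(P[:,2]>z0)&(P[:,2]<z1);return (rect(P[m,:2]/1000),m.sum(),np.round(P[m].mean(0),1)) if m.sum()>10 else None
for n,P in (('w1',W1),('now',W)):
    print(n,'gate',g(P,528,-230,25,80,52,63),'hinge post',g(P,530,-165,20,20,64,110))
print('plate now',g(W,605,-142,60,30,64,76),g(Wt,605,-142,60,30,64,76))
print('rackend',g(Wt,625,190,60,30,50,85),'stop',g(Wt,620,219,60,14,36,46))
plan([495,-250,160],-4,0,38)
E
```

```text
[ 0.60369678 -0.19896177  0.18125825]
w1 gate ((array([ 529.9, -229.1]), array([ 26.7, 143.7]), 8.1), np.int64(1183), array([ 529.1, -223.4,   57.8])) hinge post None
now gate ((array([ 529.2, -224.1]), array([ 10.7, 133.9]), 0.4), np.int64(1386), array([ 529.7, -248.5,   57.1])) hinge post None
plate now ((array([ 605., -143.]), array([ 8.2, 98.9]), 89.3), np.int64(1949), array([ 607.8, -143.7,   68.6])) ((array([ 640.9, -142.8]), array([ 5.2, 20.5]), 89.9), np.int64(19), array([ 642.2, -142.5,   70.8]))
rackend ((array([609.1, 183.7]), array([47.3, 79. ]), 89.6), np.int64(284), array([604.3, 184.9,  64.1])) stop ((array([620.1, 216.5]), array([ 25.2, 118.3]), 86.8), np.int64(368), array([618.1, 218.7,  40.8]))
dp 4 x [-2.593  1.479  0.447]
```

View pics/w11.png

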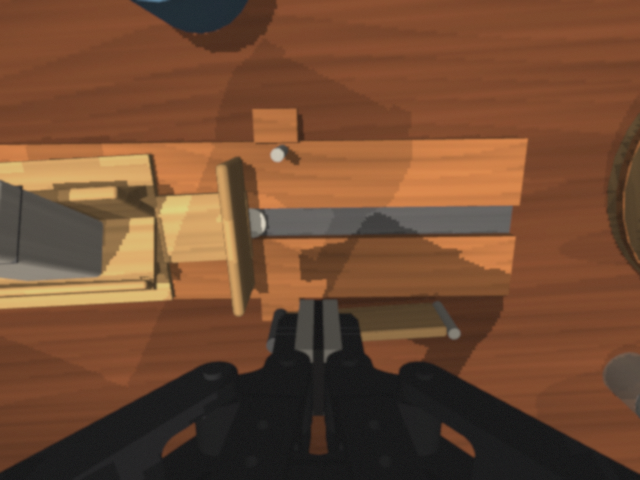

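Request:
{"fn": "move_arm", "kwargs": {"jaw": [0,0,0,0,0,0], "dp": [[-2.8,1.48,0.45],[-2.8,1.48,0.45],[-2.8,1.48,0.45],[-2.8,1.48,0.45],[0,0,0],[0,0,0]], "turn": [[0,0,0],[0,0,0],[0,0,0],[0,0,0],[0,0,0],[0,0,0]]}}

```text
time_s: 34.35
position: [0.4861, -0.25, 0.1595]
tool_rot: [[0.998, -0.068, -0.001], [-0.068, -0.998, 0.004], [-0.001, -0.004, -1.0]]
ft_force: [0.5, -0.6, 0.1]
grip_width: 0.0001
gripper_force: 0.0
```

```bash
python3 - <<'E'
from h import *
o=observe();p=o['position']*1000;print(p)
H=np.array([529,-162.]);Rg=o['tool_rot'];print(p[2]-38)
cur=p.copy()
for a in range(-94,1,10):
    t=np.radians(a);e=np.array([np.cos(t),np.sin(t)]);n=np.array([np.sin(t),-np.cos(t)])
    q=np.r_[H+85*e+16*n,p[2]]
    print(a,np.round(q[:2]),np.round(Rg.T@(q-cur)/10,2));cur=q
E
```

```text
[ 486.11367745 -250.00641439  159.45225473]
121.45225473059432
-94 [ 507. -246.] [ 2.07 -0.58 -0.  ]
-84 [ 522. -248.] [ 1.5   0.15 -0.  ]
-74 [ 537. -248.] [ 1.5  -0.11 -0.  ]
-64 [ 552. -245.] [ 1.46 -0.37 -0.  ]
-54 [ 566. -240.] [ 1.37 -0.62  0.  ]
-44 [ 579. -233.] [ 1.25 -0.85  0.  ]
-34 [ 591. -223.] [ 1.08 -1.05  0.  ]
-24 [ 600. -211.] [ 0.88 -1.22  0.  ]
-14 [ 608. -198.] [ 0.65 -1.36  0.  ]
-4 [ 613. -184.] [ 0.41 -1.45  0.  ]
```

Request:
{"fn": "move_arm", "kwargs": {"jaw": [0,0,0,0,0,0,0], "dp": [[0,0,3],[0,0,3],[0,0,3],[0,0,3.1],[0,0,0],[1,-0.3,0],[1,-0.3,0]], "turn": [[0,0,0],[0,0,0],[0,0,0],[0,0,0],[0,0,0],[0,0,0],[0,0,0]]}}

```text
time_s: 34.93
position: [0.5097, -0.2449, 0.0411]
tool_rot: [[0.998, -0.066, 0.003], [-0.066, -0.998, 0.001], [0.003, -0.001, -1.0]]
ft_force: [-0.7, 0.7, 1.0]
grip_width: 0.0
gripper_force: 0.0
```

Request:
{"fn": "move_arm", "kwargs": {"jaw": [0,0,0,0,0,0,0,0,0,0,0,0], "dp": [[0.75,0.07,0],[0.75,0.08,0],[0.75,-0.05,0],[0.75,-0.06,0],[0.73,-0.18,0],[0.73,-0.19,0],[0.68,-0.31,0],[0.69,-0.31,0],[0.62,-0.42,0],[0.63,-0.43,0],[0.54,-0.52,0],[0.54,-0.53,0]], "turn": [[0,0,0],[0,0,0],[0,0,0],[0,0,0],[0,0,0],[0,0,0],[0,0,0],[0,0,0],[0,0,0],[0,0,0],[0,0,0],[0,0,0]]}}

```text
time_s: 35.93
position: [0.5919, -0.2211, 0.0399]
tool_rot: [[0.998, -0.066, 0.001], [-0.066, -0.998, 0.002], [0.001, -0.002, -1.0]]
ft_force: [-0.6, -0.3, 0.2]
grip_width: 0.0002
gripper_force: 0.2
```

Request:
{"fn": "move_arm", "kwargs": {"jaw": [0,0,0,0,0], "dp": [[0.44,-0.61,0],[0.44,-0.61,0],[0.32,-0.68,0],[0.33,-0.68,0],[0,0,0]], "turn": [[0,0,0],[0,0,0],[0,0,0],[0,0,0],[0,0,0]]}}

```text
time_s: 36.35
position: [0.6089, -0.1955, 0.0401]
tool_rot: [[0.998, -0.065, 0.002], [-0.065, -0.998, 0.002], [0.002, -0.002, -1.0]]
ft_force: [-0.1, 0.3, -0.1]
grip_width: -0.0003
gripper_force: 0.0
```

Request:
{"fn": "move_arm", "kwargs": {"jaw": [0,0,0,0,0], "dp": [[0.2,-0.5,0],[0.2,-0.4,0],[0,-0.3,0],[0,0,0],[0,0,0]], "turn": [[0,0,0],[0,0,0],[0,0,0],[0,0,0],[0,0,0]]}}

```text
time_s: 36.77
position: [0.6133, -0.186, 0.0401]
tool_rot: [[0.998, -0.066, 0.002], [-0.066, -0.998, 0.0], [0.002, -0.0, -1.0]]
ft_force: [0.3, -4.1, -1.7]
grip_width: 0.0002
gripper_force: 2.2
```

Catch resistance felt; press on in small steps.

Request:
{"fn": "move_arm", "kwargs": {"jaw": [0,0,0,0], "dp": [[0,-0.2,0],[0,-0.2,0],[0,-0.1,0],[0,0,0]], "turn": [[0,0,0],[0,0,0],[0,0,0],[0,0,0]]}}

```text
time_s: 37.1
position: [0.6134, -0.1852, 0.0403]
tool_rot: [[0.998, -0.067, 0.002], [-0.067, -0.998, -0.007], [0.003, 0.007, -1.0]]
ft_force: [-2.6, -23.8, -4.3]
grip_width: -0.0002
gripper_force: 11.6
```

Request:
{"fn": "move_arm", "kwargs": {"jaw": [0,0,0,0], "dp": [[0,-0.2,0],[0,-0.1,0],[0,0,0],[0,0,0]], "turn": [[0,0,0],[0,0,0],[0,0,0],[0,0,0]]}}

```text
time_s: 37.43
position: [0.6134, -0.1848, 0.0404]
tool_rot: [[0.998, -0.068, 0.003], [-0.068, -0.998, -0.011], [0.003, 0.01, -1.0]]
ft_force: [-5.3, -34.1, -6.0]
grip_width: -0.0
gripper_force: 17.0
```

Request:
{"fn": "move_arm", "kwargs": {"jaw": [0,0,0,0,0,0,0,0,0,0,0,0], "dp": [[0,0.8,0],[0,1,0],[0,1.5,0],[0,0.5,-3.5],[0,0,-4],[0,0,-4],[0,0,-4],[-3,0,-2],[-3,0,0],[-3,0,0],[0,0,0],[0,0,0]], "turn": [[0,0,0],[0,0,0],[0,0,0],[0,0,0],[0,0,0],[0,0,0],[0,0,0],[0,0,0],[0,0,0],[0,0,0],[0,0,0],[0,0,0]]}}

```text
time_s: 38.43
position: [0.5203, -0.2097, 0.2156]
tool_rot: [[0.998, -0.067, 0.002], [-0.067, -0.998, 0.002], [0.002, -0.002, -1.0]]
ft_force: [0.2, -0.6, 0.3]
grip_width: -0.0004
gripper_force: 0.0
```

```bash
python3 - <<'E'
from h import *
o=observe();print(o['time_s'],o['position'])
im,W,*_=cloud('wrist');W=W.reshape(-1,3)*1000
ims,*_=cloud('scene');imt,Wt,*_=cloud('top');Wt=Wt.reshape(-1,3)*1000
cv2.imwrite('pics/f.png',np.hstack([cv2.resize(im,(400,300)),cv2.resize(ims[160:400,120:440],(400,300))])[:,:,::-1])
def g(P,x,y,dx,dy,z0,z1):
    m=(abs(P[:,0]-x)<dx)&(abs(P[:,1]-y)<dy)&(P[:,2]>z0)&(P[:,2]<z1);return (rect(P[m,:2]/1000),m.sum()) if m.sum()>10 else None
print('gate',g(W,590,-166,75,13,55,63),'plate',g(W,605,-142,60,20,64,76))
print('mat/dish',g(Wt,450,331,70,70,22,45))
E
```

```text
38.4333 [ 0.52031083 -0.20965624  0.21562391]
gate ((array([ 591.8, -167.8]), array([ 12.5, 139.1]), 85.7), np.int64(2559)) plate ((array([ 603.3, -143.1]), array([ 8.5, 99.4]), 84.2), np.int64(1994))
mat/dish ((array([439.2, 332. ]), array([57.5, 58.4]), 1.3), np.int64(182))
```

View pics/f.png

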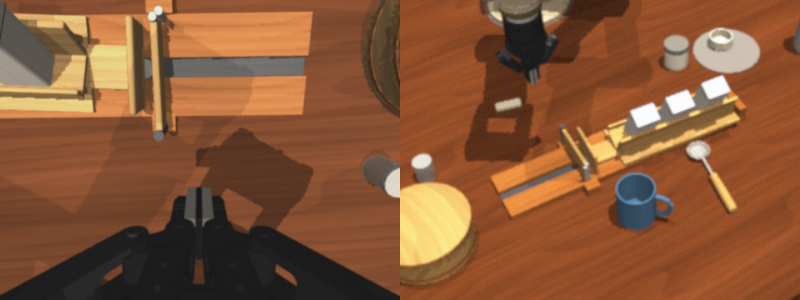

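The final pictures show the gate shut across the rail, the rack home with all three tins leaning on it, and the dish upright on the mat about 30 mm off centre.

```bash
python3 -c "
from rig import ticket
print(ticket.close_job())"
```

```text
the job is handed in; nothing more can be done
None
```

I handed the job in after 38 s of robot time. The dish is on the mat, the three tins present are seated, the rack is pushed to the stop and the gate is shut against its stop. No verdict came back.

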